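# Make up the shelving kit tray

### The arm

A 7-joint arm with a two-finger parallel gripper is mounted at the origin on a cart in front of the work surface, level with it; the furniture and walls round the work are solid. World frame = base frame: x ahead of the robot, y to its left, z up, the work surface at z = 0. Lengths are in m, angles in rad, forces in N, time in s.
With the tool pointing down it reaches from about 0.4 to 0.85 m from the base axis. Payload 4.5 kg.
Tool frame: the origin (TCP) lies at the centre of the arm's flange, where the gripper is bolted on; the fingertips stand 166 mm ahead of it and the grasp point (between the pads) lies 147 mm ahead of it (r.grip_depth is the distance from the TCP to the grasp point, in m); z points along the fingers, y is the line along which they close (so a half turn about z gives the same grasp; the last joint's range is limited). The gripper opens to 88 mm and grips with 3 to 60 N. Pads are 18 mm wide; open, the fingers measure 123 mm over their backs; the gripper's body (75 mm by 187 mm) begins 45 mm behind the grasp point.
Start: joints at [-1.294, 0.689, -0.195, 1.565, 0.157, 0.902, -0.215], TCP at [0.15, 0.607, 0.405] pointing down, gripper open.
Joint ranges: [-3.01, 3.01], [-0.46, 2.08], [-1.47, 1.51], [0.13, 2.56], [-1, 4.14], [0.04, 2.09], [-2.66, 2.66]. Speed limits (rad/s): [2.57, 2.57, 3.14, 3.14, 3.14, 3.14, 3.14].

### API

Orientations are given as a unit quaternion [x, y, z, w].
In Python, from plant import status, cams, r, finder gives the robot as it stands.
- The arm moves only by the tool play_rows, never from a script. Its argument "rows" is a list of rows, each a list of 7 numbers: the opening in per cent of the stroke, from 0 (shut) to 100 (fully open), then the shift along the tool's x, y, z in m, then the turn, a rotation vector about the tool's x, y, z in degrees. A call has 1 to 8 rows; each row shifts and turns the commanded pose from where the row before left it, along the tool's axes as they then stand; what a row does not reach is not made up. A row lasts 1/8 s, in which the tool goes at most 62.5 mm and 10.7 degrees, less where a joint would pass 70% of its speed; a pose out of reach is approached as far as the arm can. A call with a gripper value outside its range is refused whole. The fingers move at their own pace and stop on an object; "grip_force" is the grip in N (left out, the last holds). Time passes only in rows, so rows that do not move let the fingers close. It gives the time, the measured TCP pose, the force, the opening and the grip force at its end, in the units of the state.
- status.get_state(): the state, without advancing time (a new reading comes with each control period).
- cams.snapshot(name): name is "side" or "top"; returns the picture (480x640x3 uint8, red, green, blue); there is no depth.
- cams.camera_params(name): a dict with "vfov" (degrees; the focal length in pixels is half the picture's height over the tangent of half this angle, whatever the lens; pixels are square), "cx", "cy" (the principal point, pixels), "distortion" ([k1, k2, p1, p2, k3] as OpenCV has them; the pictures are not rectified), "R" (3x3) and "t" (3): a world point X has camera coordinates R X + t. Camera axes: x right, y down, z forward; pixel columns grow to the right and rows downward; lengths in m; the calibration is good to about 2 mm. A picture is of the moment at which its call begins. camera_params takes no time and is no camera call.
- r.finish_job(): hands the job in; it is judged then, once.
Trained networks look in the newest picture that a camera, given by its name, has taken for a name from the list of things; names that differ only in an ending like _2 or _b are one class to them, and where a whole thing is asked for, a point or a joint stands for the part that bears it (a point fixed in the world has none). Each returns a list of dicts, best first, with "score" (0 to 1); they miss things now and then, are a little off and sometimes report something else, mostly with a low value. They report only what shows in the picture. A call takes as long as a camera call. They do not tell look-alikes from the thing itself.
- finder.spot_in(camera, label): "at" ([x, y, z] in m, in the coordinates of the camera as it stood for that picture, good to about 4 mm: the middle of the surface that is visible of it).
- finder.regions_of(camera, label): "mask" (480x640 bool, what is visible of it).
The state is a dict: "clock": time; "q": joint angles; "qd": joint speeds; "joint_torque": joint torques, N m; "tool_pos": TCP position; "eef_rot": TCP orientation; "contact_force": force on the tool from outside, world axes, zero at the start; "moment": the same for the moment, N m; "opening": opening from 0.0 (shut) to 1.0 (fully open); "finger_force": force on a finger pad.
Only numpy, scipy, OpenCV 4.12 (cv2) and the standard library are available. Lean on these libraries where they do the work, as an engineer would, in place of code of your own. Each camera call takes 0.05 s, during which the arm holds its last target. There are 200 camera calls.

### The job

Make up the shelving kit in the wooden tray: slide the square screw caddies about inside it, one at a time into the empty space, until the one with the bar handle is in the far left corner, the one with the thick round knob is next to it in the middle of the left row, and the near right corner is empty; the caddies have no bottoms, so never lift them or they spill. Then fit all the steel plates from the table (L-shaped corner plates and a straight strip, as many as there are) into that empty corner place, turned so that they lie flat on the tray floor side by side with their posts up. Leave the marker, calculator and stamp alone.

Things in the scene. Friction and masses are not known exactly. Their poses are not given: they have to be found in the camera images.
- tray: Shallow wooden tray fixed to the table, 238 mm long (its x, pointing roughly away from the robot) by 164 mm wide (its y, to the robot's left). Inside 222 x 148 mm, which is 3 x 2 places of 74 mm pitch: place centres at x = -74, 0, 74 and y = -37, 37 mm. Floor 4 mm above the table, walls 8 mm thick and 14 mm high, no dividers. Origin: middle of its underside.
- home (a point): The far left place of the tray (on its floor, centre of the place, tray x = 74, y = 37 mm), axes as the tray's.
- middle (a point): The middle left place of the tray (tray x = 0, y = 37 mm, on its floor), next to the far left one; axes as the tray's.
- gap (a point): The near right place of the tray (on its floor, centre of the place, tray x = -74, y = -37 mm), axes as the tray's. 74 x 74 mm between two tray walls and the caddies beside it.
- caddy_bar: The one caddy with a bar handle: square grey caddy with a black lid, 68 x 68 x 16 mm whose grip is a bar 46 mm long (its x) and 12 mm wide (its y), from 16 to 46 mm above its underside. Origin: middle of the underside; z up. 0.14 to 0.28 kg.
- caddy_round: The one caddy with a thick round knob: square grey caddy with a black lid, 68 x 68 x 16 mm with an upright cylinder 26 mm across on its middle, from 16 to 46 mm above its underside. Origin: middle of the underside; z up. 0.2 kg.
- caddy_1: Square grey screw caddy with a black lid, 68 x 68 x 16 mm, with a square grip post 14 x 14 mm on its middle that rises from 16 to 46 mm above its underside. Origin: middle of the underside; z up, x and y along its sides. 0.2 kg, slides on the tray floor with ordinary friction. Three of these four are there, so one place of the tray is empty; the absent one reads None. All are alike.
- caddy_2: Square grey screw caddy with a black lid, 68 x 68 x 16 mm, with a square grip post 14 x 14 mm on its middle that rises from 16 to 46 mm above its underside. Origin: middle of the underside; z up, x and y along its sides. 0.2 kg, slides on the tray floor with ordinary friction. Three of these four are there, so one place of the tray is empty; the absent one reads None. All are alike.
- caddy_3: Square grey screw caddy with a black lid, 68 x 68 x 16 mm, with a square grip post 14 x 14 mm on its middle that rises from 16 to 46 mm above its underside. Origin: middle of the underside; z up, x and y along its sides. 0.2 kg, slides on the tray floor with ordinary friction. Three of these four are there, so one place of the tray is empty; the absent one reads None. All are alike.
- caddy_4: Square grey screw caddy with a black lid, 68 x 68 x 16 mm, with a square grip post 14 x 14 mm on its middle that rises from 16 to 46 mm above its underside. Origin: middle of the underside; z up, x and y along its sides. 0.2 kg, slides on the tray floor with ordinary friction. Three of these four are there, so one place of the tray is empty; the absent one reads None. All are alike.
- corner_plate_1: Flat steel L-shaped corner plate, 8 mm thick: a 44 x 44 mm square with one 22 x 22 mm quarter missing. A square grip post 12 x 12 mm stands on the corner where the two arms meet and rises from 8 to 42 mm above the underside. Origin: underside, under the post; z up. Seen in its frame the plate covers x -11 to 33 with y -11 to 11, and x -11 to 11 with y -11 to 33 mm. 0.09 kg. Both L plates are alike. It starts flat on the table at any yaw; may be absent (None).
- corner_plate_2: Flat steel L-shaped corner plate, 8 mm thick: a 44 x 44 mm square with one 22 x 22 mm quarter missing. A square grip post 12 x 12 mm stands on the corner where the two arms meet and rises from 8 to 42 mm above the underside. Origin: underside, under the post; z up. Seen in its frame the plate covers x -11 to 33 with y -11 to 11, and x -11 to 11 with y -11 to 33 mm. 0.09 kg. Both L plates are alike. It starts flat on the table at any yaw; may be absent (None).
- strip_plate: Flat steel strip plate 66 mm (its x) x 22 mm (its y) x 8 mm thick, with a square grip post 12 x 12 mm on its middle from 8 to 42 mm above the underside. Origin: middle of the underside; z up. 0.09 kg. It starts flat on the table at any yaw; may be absent (None). The strip and the two L plates together make a 66 x 66 mm square: the L plates interlock into 44 x 66 mm and the strip lies along the long side.
- felt_marker: Felt marker 134 mm long, 17 mm thick, lying at the front edge of the table; a bystander, leave alone. Origin: middle of its underside.
- pocket_calculator: Pocket calculator 114 x 68 x 15 mm on the right of the table; a bystander. Origin: middle of its underside.
- rubber_stamp: Wooden-handled stamp, 26 x 52 mm, 74 mm high, standing far right; a bystander. Origin: middle of its underside.
- cabinet_front (a point): A point about 40 mm in front of the closed drawers of the card cabinet behind the plates, at the height of its top: its handles reach no nearer to the robot than this point. The cabinet is an obstacle 0.28 m wide (to 0.14 m either side of this point) and about 0.23 m high, with an open cash box on it up to about 0.45 m. Between the tray and the plates travel in front of it, not in a sideways arc that swings into it.
Things that resemble listed ones, but are neither listed nor needed, are in the scene too. What is shaped like the caddy_1 but blue or orange is not meant.

How it is judged:
By the outcome, as a careful person would: the job done as asked, in the order asked, and still so for the second after the job is handed in, with the robot touching nothing.
Of caddy_1, caddy_2, caddy_3, caddy_4 only 3 to 3 are there at a start; the rules pass over those that are not, and their reading is None.
Of corner_plate_1, corner_plate_2, strip_plate only 2 to 3 are there at a start; the rules pass over those that are not, and their reading is None.
At some moment in a run one of corner_plate_1, corner_plate_2, strip_plate may be knocked a few centimetres aside while the robot is not near it.
Once in a run the grip may slacken for a moment while it holds something.
It also fails if it takes over 210 s, if anything falls off the work surface, if the arm or the gripper's body presses on something with over 40 N, if the wrist force passes 120 N, or if a joint passes its speed limit or range.

## Working session

There is one attempt and no reset: what is moved stays moved. The work goes in short steps, Python scripts to look and compute and a tool call to move; the robot and the scene stay as the last step left them, time stands still between calls to the robot, and variables do not carry over. Pictures are saved under pics/ and viewed, at most 16 in all, crops included, and the job is handed in when it is done.

Besides the shell and the picture viewer there is one more tool, called as name([rows], argument=value, ...), one row to a line, values as JSON. play_rows: Moves the arm, as the interface text tells. Its arguments: {"type":"object","properties":{"rows":{"type":"array","items":{"type":"array","items":{"type":"number"}}},"grip_force":{"type":"number"}},"required":["rows"]}

```bash
ls; mkdir -p pics
python3 - <<'E'
from plant import status,cams,r,finder
import cv2,numpy as np
for n in ("side","top"):
    im=cams.snapshot(n); cv2.imwrite(f"pics/{n}0.png",im[:,:,::-1])
    p=cams.camera_params(n); print(n,{k:np.round(v,4).tolist() for k,v in p.items()})
    R=np.array(p["R"]);t=np.array(p["t"])
    for l in ("tray","caddy_bar","caddy_round","caddy_1","corner_plate_1","strip_plate","cabinet_front"):
        try:
            for d in finder.spot_in(n,l): print(n,l,round(d["score"],2),np.round(R.T@(np.array(d["at"])-t),3).tolist())
        except Exception as e: print(l,e)
s=status.get_state();print({k:np.round(v,3).tolist() for k,v in s.items()})
E
```

```text
pics
side {'vfov': 51.3515, 'cx': 323.5793, 'cy': 244.3749, 'distortion': [-0.0708, 0.0, 0.0, 0.0, 0.0], 'R': [[0.9752, -0.2206, -0.0157], [-0.1222, -0.4787, -0.8694], [0.1843, 0.8498, -0.4938]], 't': [-0.4818, 0.1546, 1.3947]}
side tray 0.84 [0.495, 0.223, 0.005]
side tray 0.45 [0.586, 0.251, 0.02]
side caddy_bar 0.58 [0.524, 0.256, 0.018]
side caddy_round 0.79 [0.591, 0.255, 0.019]
side caddy_round 0.72 [0.451, -0.175, 0.003]
side caddy_1 0.79 [0.399, 0.479, 0.015]
side caddy_1 0.69 [0.586, 0.334, 0.02]
side caddy_1 0.63 [0.445, 0.246, 0.022]
side caddy_1 0.59 [0.438, 0.323, 0.018]
side caddy_1 0.54 [0.566, 0.453, 0.015]
side caddy_1 0.35 [0.501, 0.222, 0.01]
side corner_plate_1 0.49 [0.452, -0.175, 0.007]
side corner_plate_1 0.47 [0.583, 0.254, 0.021]
cabinet_front it knows: caddy, caddy_bar, caddy_round, corner_plate, felt_marker, gap, home, middle, pocket_calculator, rubber_stamp, strip_plate, tray
top {'vfov': 51.6037, 'cx': 315.1589, 'cy': 242.4434, 'distortion': [-0.0155, 0.0, 0.0, 0.0, 0.0], 'R': [[0.0162, -0.9998, 0.0085], [-0.9987, -0.0166, -0.0486], [0.0487, -0.0077, -0.9
[... 390 characters left out ...]
top caddy_1 0.77 [0.592, 0.337, 0.022]
top caddy_1 0.66 [0.561, 0.462, 0.017]
top corner_plate_1 0.66 [0.45, -0.162, 0.008]
top strip_plate 0.44 [0.46, 0.078, 0.009]
cabinet_front it knows: caddy, caddy_bar, caddy_round, corner_plate, felt_marker, gap, home, middle, pocket_calculator, rubber_stamp, strip_plate, tray
{'clock': 0.7, 'q': [-1.294, 0.689, -0.195, 1.565, 0.157, 0.902, -0.215], 'qd': [0.0, 0.001, 0.001, -0.0, 0.001, -0.004, -0.0], 'joint_torque': [-0.0, -52.738, -1.267, -15.371, -0.052, -0.001, 0.0], 'tool_pos': [0.15, 0.607, 0.405], 'eef_rot': [0.121, 0.993, 0.0, 0.0], 'contact_force': [-0.098, 0.462, 0.195], 'moment': [0.002, 0.016, 0.001], 'finger_force': 0.0, 'opening': 0.999}
```

View pics/top0.png

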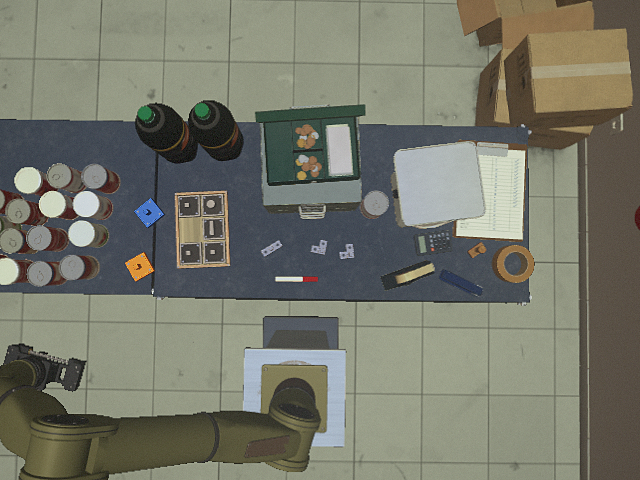

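View pics/side0.png

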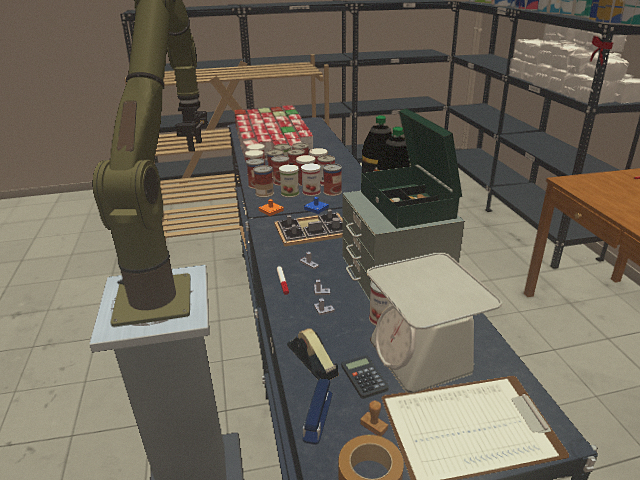

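Top view: tray centre at about (203,229). Far left is a post, far right round (210,203), middle left empty (190,229), middle right bar (210,227), and posts in both near places. Strip is at (271,247), L plates at (318,247) and (347,251). I'll make enlarged crops next.

```bash
cat > h.py <<'E'
import cv2,numpy as np,sys
from plant import status,cams,r,finder
def cam(n):
    p=cams.camera_params(n); f=240/np.tan(np.radians(p["vfov"]/2))
    return np.array([[f,0,p["cx"]],[0,f,p["cy"]],[0,0,1.]]),np.array(p["distortion"]),np.array(p["R"]),np.array(p["t"])
def proj(n,X):
    K,d,R,t=cam(n); return cv2.projectPoints(np.atleast_2d(X).astype(float),cv2.Rodrigues(R)[0],t,K,d)[0][:,0]
def back(n,uv,z):
    K,d,R,t=cam(n); u=cv2.undistortPoints(np.array(uv,float).reshape(-1,1,2),K,d)[:,0]
    D=np.c_[u,np.ones(len(u))]@R; C=-R.T@t
    return C+D*((z-C[2])/D[:,2])[:,None]
def crop(im,x0,x1,y0,y1,s): return cv2.resize(im[y0:y1,x0:x1,::-1],None,fx=s,fy=s,interpolation=cv2.INTER_CUBIC)
E
python3 - <<'E'
from h import *
T=cv2.imread("pics/top0.png")[:,:,::-1];S=cv2.imread("pics/side0.png")[:,:,::-1]
M=np.zeros((600,800,3),np.uint8)
def put(c,x,y): M[y:y+c.shape[0],x:x+c.shape[1]]=c
put(crop(T,165,240,182,278,4),0,0)
put(crop(T,255,361,232,264,4),310,0)
put(crop(T,255,361,170,232,3),310,140)
put(crop(S,270,350,205,250,5),0,390-5)
put(crop(S,292,342,245,320,3),420,350)
cv2.imwrite("pics/crop0.png",M)
# tray: wood colour mask
hsv=cv2.cvtColor(np.ascontiguousarray(T[:,:,::-1]),cv2.COLOR_BGR2HSV)
m=cv2.inRange(hsv,(8,50,90),(25,200,255)); m[:,:165]=0;m[:,240:]=0;m[:180]=0;m[280:]=0
pts=np.argwhere(m)[:,::-1].astype(np.float32)
rect=cv2.minAreaRect(pts); print(rect, m.sum()//255)
c=cv2.boxPoints(rect); print(np.round(back("top",c,0.014),4)); print(back("top",[rect[0]],0.014))
print("bottles",back("top",[[165,163],[215,160]],0.0),"cab",back("top",[[262,210],[358,210],[311,218]],0.2))
E
```

```text
Traceback (most recent call last):
ValueError: could not broadcast input array from shape (225,400,3) into shape (215,400,3)
```

Run:
```python
from h import *
T=cv2.imread("pics/top0.png")[:,:,::-1];S=cv2.imread("pics/side0.png")[:,:,::-1]
M=np.zeros((600,800,3),np.uint8)
def put(c,x,y): M[y:y+c.shape[0],x:x+c.shape[1]]=c
put(crop(T,165,240,182,278,4),0,0)
put(crop(T,255,361,232,264,4),310,0)
put(crop(T,255,361,170,232,3),310,140)
put(crop(S,270,350,205,247,5),0,390)
put(crop(S,292,342,245,320,3),420,350)
cv2.imwrite("pics/crop0.png",M)
hsv=cv2.cvtColor(np.ascontiguousarray(T[:,:,::-1]),cv2.COLOR_BGR2HSV)
m=cv2.inRange(hsv,(8,50,90),(25,200,255)); m[:,:165]=0;m[:,240:]=0;m[:180]=0;m[280:]=0
pts=np.argwhere(m)[:,::-1].astype(np.float32)
rect=cv2.minAreaRect(pts); print(rect, m.sum()//255)
c=cv2.boxPoints(rect); print(np.round(back("top",c,0.014),4)); print(back("top",[rect[0]],0.014))
print("bottles",back("top",[[165,163],[215,160]],0.0),"cab",back("top",[[262,210],[358,210],[311,218]],0.2))
```

```text
((201.7054901123047, 229.04795837402344), (76.2440185546875, 53.07472229003906), 87.87889862060547) 1542
[[0.6344 0.3873 0.014 ]
 [0.6433 0.221  0.014 ]
 [0.4045 0.2062 0.014 ]
 [0.3956 0.3713 0.014 ]]
[[0.5189996  0.29636663 0.014     ]]
bottles [[0.72848266 0.42199831 0.        ]
 [0.74076575 0.26336811 0.        ]] cab [[ 0.56105571  0.09035749  0.2       ]
 [ 0.5655956  -0.17474061  0.2       ]
 [ 0.54118701 -0.04521725  0.2       ]]
```

View pics/crop0.png

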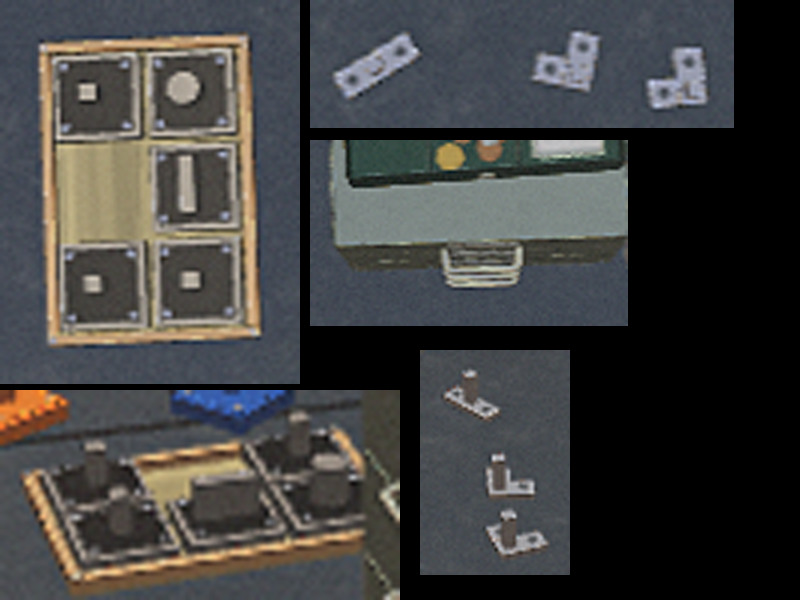

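Crops: in the tray the bar lies along tray x. The slide order is bar MR→ML, round FR→MR, post FL→FR, bar ML→FL, round MR→ML, post NR→MR. Three plates are present: strip and two Ls.

```bash
cat >> h.py <<'E'
try: TR=np.load("tray.npy")  # cx,cy,yaw
except Exception: TR=None
def w2t(P):
    c,s=np.cos(TR[2]),np.sin(TR[2]); P=np.atleast_2d(P)[:,:2]-TR[:2]; return np.c_[c*P[:,0]+s*P[:,1],-s*P[:,0]+c*P[:,1]]
def t2w(P):
    c,s=np.cos(TR[2]),np.sin(TR[2]); P=np.atleast_2d(P); return np.c_[c*P[:,0]-s*P[:,1],s*P[:,0]+c*P[:,1]]+TR[:2]
def plan(xy,z,yaw):
    """world target for grasp point; prints tool-frame shift from now and turn (turn done after shift)"""
    from scipy.spatial.transform import Rotation as Ro
    s=status.get_state(); p=np.array(s["tool_pos"]); R=Ro.from_quat(s["eef_rot"])
    d=R.inv().apply(np.r_[xy,z+0.147]-p)
    c,sn=np.cos(yaw),np.sin(yaw); G=Ro.from_matrix(np.array([[-c,-sn,0],[-sn,c,0],[0,0,-1]]).T.copy() if 0 else np.column_stack([[-c,-sn,0],[-sn,c,0],[0,0,-1]]))
    rv=np.degrees((R.inv()*G).as_rotvec()); print("t",round(s["clock"],2),"pos",np.round(p,4),"shift mm",np.round(d*1e3,1),"turn",np.round(rv,1),"open",round(s["opening"],3),"F",np.round(s["contact_force"],1))
E
python3 - <<'E'
from h import *
import h
uv=np.array([[40,45],[247,37],[260,333],[50,343]])/4+[165,182]
P=back("top",uv,0.014)[:,:2]
TL,TRr,BR,BL=P; print(P.round(4))
print("len",np.linalg.norm(TL-BL),np.linalg.norm(TRr-BR),"wid",np.linalg.norm(TL-TRr),np.linalg.norm(BL-BR))
ax=(TL+TRr-BL-BR); ay=(TL+BL-TRr-BR); print(np.degrees([np.arctan2(ax[1],ax[0]),np.arctan2(-ay[0],ay[1])]))
yaw=np.arctan2(ax[1],ax[0]); np.save("tray.npy",[*P.mean(0),yaw]); h.TR=np.load("tray.npy"); print(h.TR)
q=np.array([[88,92],[183,88],[186,184],[92,284],[191,280]])/4+[165,182]
W=back("top",q,0.05); print(W.round(4)); print((w2t(W)*1e3).round(1))
plan(t2w([0,-.037])[0],0.25,h.TR[2])
E
```

```text
[[0.6303 0.3833]
 [0.6393 0.221 ]
 [0.4073 0.2051]
 [0.3969 0.3685]]
len 0.23387034277423746 0.23249930539812336 wid 0.16252611336576245 0.16371597693081072
[3.77998725 3.43023713]
[0.51844131 0.29449949 0.06597322]
[[0.5895 0.3355 0.05  ]
 [0.5938 0.2628 0.05  ]
 [0.5201 0.2586 0.05  ]
 [0.4425 0.3282 0.05  ]
 [0.4468 0.2528 0.05  ]]
[[ 73.6  36.2]
 [ 73.1 -36.6]
 [ -0.7 -36. ]
 [-73.5  38.6]
 [-74.2 -36.9]]
t 0.7 pos [0.1502 0.6067 0.4048] shift mm [-443.7 -249.8    7.7] turn [  0.    0.  -17.7] open 0.999 F [-0.1  0.5  0.2]
```

play_rows([
  [50,-0.055,-0.031,0,0,0,-2.2],
  [50,-0.055,-0.031,0,0,0,-2.2],
  [50,-0.055,-0.031,0,0,0,-2.2],
  [50,-0.055,-0.031,0,0,0,-2.2],
  [50,-0.055,-0.031,0,0,0,-2.2],
  [50,-0.055,-0.031,0,0,0,-2.2],
  [50,-0.055,-0.031,0,0,0,-2.2],
  [50,-0.055,-0.031,0,0,0,-2.2],
], grip_force=20)

```text
clock: 1.7
tool_pos: [0.5568, 0.3153, 0.405]
eef_rot: [-0.033, 0.999, 0.0, 0.0]
contact_force: [1.1, 1.0, -0.1]
opening: 0.501
finger_force: 0.0
```

Run:
```python
from h import *
plan(t2w([0,-.037])[0],0.1,.063)
```

```text
t 1.7 pos [0.5568 0.3153 0.405 ] shift mm [ 39.7 -55.3 157.9] turn [0.  0.  0.1] open 0.501 F [ 1.1  1.  -0.1]
```

play_rows([
  [50,0.04,-0.055,0,0,0,0],
  [50,0,0,0.055,0,0,0],
  [50,0,0,0.055,0,0,0],
  [50,0,0,0.045,0,0,0],
  [50,0,0,0,0,0,0],
])

```text
clock: 2.33
tool_pos: [0.5206, 0.2631, 0.247]
eef_rot: [-0.032, 0.999, -0.002, -0.003]
contact_force: [-0.5, -0.1, -0.5]
opening: 0.501
finger_force: 0.0
```

Run:
```python
from h import *
im=cams.snapshot("top"); S=cams.snapshot("side")
cv2.imwrite("pics/b1.png",np.hstack([crop(im,165,265,182,278,4),crop(S,270,350,180,247,4)[:384].copy() if 0 else cv2.resize(crop(S,265,355,163,250,4),(397,384))]))
plan(t2w([0,-.037])[0],0.043,.063)
```

```text
t 2.42 pos [0.5221 0.2642 0.2507] shift mm [ 1.7 -6.6 60.7] turn [0.  0.1 0.1] open 0.499 F [0.1 0.3 0.8]
```

View pics/b1.png

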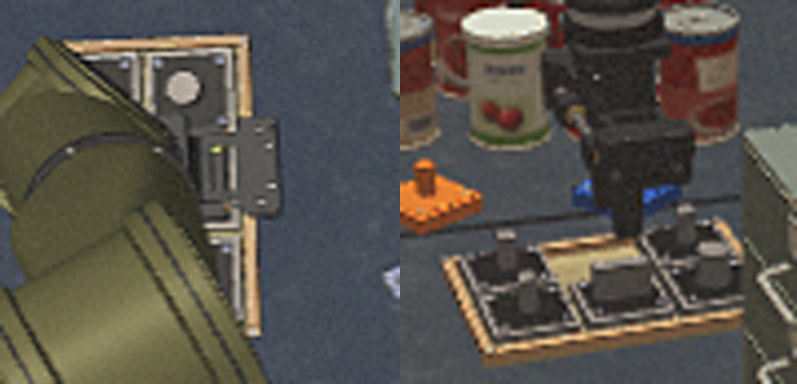

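The gripper hovers above the bar (side crop: fingers above the bar caddy). I'll descend, grip and slide the bar from MR to ML.

play_rows([
  [50,0.002,-0.0066,0.01,0,0,0],
  [50,0,0,0.025,0,0,0],
  [50,0,0,0.025,0,0,0],
  [0,0,0,0,0,0,0],
  [0,0,0,0,0,0,0],
  [0,0,0,0,0,0,0],
  [0,0,0,0,0,0,0],
])

```text
clock: 3.3
tool_pos: [0.5206, 0.2581, 0.1911]
eef_rot: [-0.032, 0.999, 0.001, 0.001]
contact_force: [-0.5, 0.5, 5.4]
opening: 0.134
finger_force: 20.0
```

Run:
```python
from h import *
plan(t2w([0,.037])[0],0.043,.063)
```

```text
t 3.3 pos [0.5206 0.2581 0.1911] shift mm [-0.1 73.5  1.3] turn [0.1 0.1 0.1] open 0.134 F [-0.5  0.5  5.4]
```

play_rows([
  [0,0,0.009,0,0,0,0],
  [0,0,0.013,0,0,0,0],
  [0,0,0.013,0,0,0,0],
  [0,0,0.013,0,0,0,0],
  [0,0,0.013,0,0,0,0],
  [0,0,0.0125,0,0,0,0],
  [0,0,0,0,0,0,0],
  [0,0,0,0,0,0,0],
])

```text
clock: 4.3
tool_pos: [0.5165, 0.3289, 0.1911]
eef_rot: [-0.031, 1.0, -0.001, 0.001]
contact_force: [0.4, -2.8, 7.7]
opening: 0.132
finger_force: 20.0
```

Run:
```python
from h import *
plan(t2w([0.073,-.037])[0],0.043,.063)
```

```text
t 4.3 pos [0.5165 0.3289 0.1911] shift mm [-72.9 -71.2   1.4] turn [-0.2  0.1 -0. ] open 0.132 F [ 0.4 -2.8  7.7]
```

play_rows([
  [50,0,0,0,0,0,0],
  [50,0,0,0,0,0,0],
  [50,0,0,-0.02,0,0,0],
  [50,0,0,-0.03,0,0,0],
  [50,-0.036,-0.036,0,0,0,0],
  [50,-0.037,-0.036,0,0,0,0],
  [50,0,0,0,0,0,0],
])

```text
clock: 5.18
tool_pos: [0.5968, 0.258, 0.2409]
eef_rot: [-0.028, 1.0, -0.002, 0.002]
contact_force: [-1.0, -0.2, -0.4]
opening: 0.499
finger_force: 0.0
```

Run:
```python
from h import *
plan(t2w([0.073,-.037])[0],0.043,.063)
```

```text
t 5.17 pos [0.5968 0.258  0.2409] shift mm [ 3.1  4.8 50.9] turn [-0.2  0.2 -0.4] open 0.499 F [-1.  -0.2 -0.4]
```

play_rows([
  [50,0.0025,0.004,0.005,0,0,0],
  [50,0,0,0.023,0,0,0],
  [50,0,0,0.022,0,0,0],
  [0,0,0,0,0,0,0],
  [0,0,0,0,0,0,0],
  [0,0,0,0,0,0,0],
])

```text
clock: 5.92
tool_pos: [0.5899, 0.2672, 0.1898]
eef_rot: [-0.032, 0.999, -0.0, -0.0]
contact_force: [-0.2, -0.4, -1.6]
opening: 0.289
finger_force: 20.0
```

Run:
```python
from h import *
plan(t2w([0,-.037])[0],0.043,.063)
```

```text
t 5.92 pos [0.5899 0.2672 0.1898] shift mm [69.5 -5.2 -0.2] turn [-0.  -0.   0.1] open 0.289 F [-0.2 -0.4 -1.6]
```

play_rows([
  [0,0,-0.005,0,0,0,0],
  [0,0.01,0,0,0,0,0],
  [0,0.0125,0,0,0,0,0],
  [0,0.0125,0,0,0,0,0],
  [0,0.0125,0,0,0,0,0],
  [0,0.0125,0,0,0,0,0],
  [0,0.011,0,0,0,0,0],
  [0,0,0,0,0,0,0],
])

```text
clock: 6.92
tool_pos: [0.5182, 0.2578, 0.1897]
eef_rot: [-0.033, 0.999, -0.0, -0.001]
contact_force: [-2.0, 1.9, -1.7]
opening: 0.286
finger_force: 20.0
```

play_rows([
  [0,0,0,0,0,0,0],
])

```text
clock: 7.05
tool_pos: [0.5193, 0.2577, 0.1896]
eef_rot: [-0.032, 0.999, -0.0, -0.0]
contact_force: [-0.4, 1.3, -0.9]
opening: 0.287
finger_force: 20.0
```

Run:
```python
from h import *
plan(t2w([0,-.037])[0],0.043,.063)
plan(t2w([0.0735,.037])[0],0.043,.063)
```

```text
t 7.05 pos [0.5193 0.2577 0.1896] shift mm [-1.6 -0.3 -0.4] turn [-0.  -0.   0.1] open 0.287 F [-0.4  1.3 -0.9]
t 7.05 pos [0.5193 0.2577 0.1896] shift mm [-75.   73.9  -0.4] turn [-0.  -0.   0.1] open 0.287 F [-0.4  1.3 -0.9]
```

play_rows([
  [50,0,0,0,0,0,0],
  [50,0,0,0,0,0,0],
  [50,0,0,-0.02,0,0,0],
  [50,0,0,-0.03,0,0,0],
  [50,-0.025,0.025,0,0,0,0],
  [50,-0.025,0.025,0,0,0,0],
  [50,-0.025,0.024,0,0,0,0],
  [50,0,0,0,0,0,0],
])

```text
clock: 8.05
tool_pos: [0.5908, 0.3379, 0.2399]
eef_rot: [-0.032, 0.999, 0.001, 0.001]
contact_force: [-0.7, 0.3, 0.1]
opening: 0.5
finger_force: 0.0
```

play_rows([
  [50,0,0,0,0,0,0],
  [50,0,0,0.025,0,0,0],
  [50,0,0,0.025,0,0,0],
  [50,0,0,0,0,0,0],
  [0,0,0,0,0,0,0],
  [0,0,0,0,0,0,0],
  [0,0,0,0,0,0,0],
  [0,0,0,0,0,0,0],
])

```text
clock: 9.05
tool_pos: [0.5897, 0.3368, 0.1904]
eef_rot: [-0.032, 0.999, 0.001, 0.0]
contact_force: [-1.0, 0.2, 2.1]
opening: 0.157
finger_force: 20.0
```

Run:
```python
from h import *
plan(t2w([0.0735,.037])[0],0.043,.063)
plan(t2w([0.0735,-.037])[0],0.043,.063)
```

```text
t 9.05 pos [0.5897 0.3368 0.1904] shift mm [ 0.4 -0.5  0.4] turn [0.1 0.  0.1] open 0.157 F [-1.   0.2  2.1]
t 9.05 pos [0.5897 0.3368 0.1904] shift mm [  0.3 -74.5   0.3] turn [0.1 0.  0.1] open 0.157 F [-1.   0.2  2.1]
```

play_rows([
  [0,0,-0.01,0,0,0,0],
  [0,0,-0.013,0,0,0,0],
  [0,0,-0.013,0,0,0,0],
  [0,0,-0.013,0,0,0,0],
  [0,0,-0.013,0,0,0,0],
  [0,0,-0.0135,0,0,0,0],
  [0,0,0,0,0,0,0],
  [0,0,0,0,0,0,0],
])

```text
clock: 10.05
tool_pos: [0.5948, 0.2617, 0.1903]
eef_rot: [-0.032, 0.999, 0.002, 0.001]
contact_force: [0.4, 6.1, 5.1]
opening: 0.155
finger_force: 20.0
```

Run:
```python
from h import *
plan(t2w([0.0735,-.037])[0],0.043,.063)
plan(t2w([0.00,.035])[0],0.043,.063)
```

```text
t 10.05 pos [0.5948 0.2617 0.1903] shift mm [0.5 0.7 0.4] turn [0.2 0.1 0.1] open 0.155 F [0.4 6.1 5.1]
t 10.05 pos [0.5948 0.2617 0.1903] shift mm [74.1 72.6  0.5] turn [0.2 0.1 0.1] open 0.155 F [0.4 6.1 5.1]
```

play_rows([
  [50,0,0,0,0,0,0],
  [50,0,0,0,0,0,0],
  [50,0,0,-0.02,0,0,0],
  [50,0,0,-0.03,0,0,0],
  [50,0.025,0.024,0,0,0,0],
  [50,0.025,0.024,0,0,0,0],
  [50,0.024,0.024,0,0,0,0],
  [50,0,0,0,0,0,0],
])

```text
clock: 11.05
tool_pos: [0.5138, 0.3305, 0.241]
eef_rot: [-0.035, 0.999, 0.001, -0.001]
contact_force: [0.4, 1.0, 0.5]
opening: 0.497
finger_force: 0.0
```

play_rows([
  [50,0,0,0,0,0,0],
  [50,0,0,0.025,0,0,0],
  [50,0,0,0.025,0,0,0],
  [50,0,0,0,0,0,0],
  [0,0,0,0,0,0,0],
  [0,0,0,0,0,0,0],
  [0,0,0,0,0,0,0],
  [0,0,0,0,0,0,0],
])

```text
clock: 12.05
tool_pos: [0.5162, 0.3281, 0.1903]
eef_rot: [-0.032, 0.999, 0.0, 0.0]
contact_force: [-0.5, -0.9, 3.3]
opening: 0.134
finger_force: 20.0
```

Run:
```python
from h import *
plan(t2w([0.0735,.037])[0],0.043,.063)
```

```text
t 12.05 pos [0.5162 0.3281 0.1903] shift mm [-73.5   3.4   0.4] turn [0.  0.  0.1] open 0.134 F [-0.5 -0.9  3.3]
```

play_rows([
  [0,0,0.003,0,0,0,0],
  [0,-0.01,0,0,0,0,0],
  [0,-0.013,0,0,0,0,0],
  [0,-0.013,0,0,0,0,0],
  [0,-0.013,0,0,0,0,0],
  [0,-0.013,0,0,0,0,0],
  [0,-0.012,0,0,0,0,0],
  [0,0,0,0,0,0,0],
])

```text
clock: 13.05
tool_pos: [0.5897, 0.3365, 0.1903]
eef_rot: [-0.032, 0.999, 0.001, 0.0]
contact_force: [-1.8, 1.0, 4.7]
opening: 0.132
finger_force: 20.0
```

play_rows([
  [0,0,0,0,0,0,0],
])

```text
clock: 13.18
tool_pos: [0.5896, 0.3365, 0.1903]
eef_rot: [-0.032, 0.999, 0.001, 0.0]
contact_force: [-1.3, 0.4, 4.9]
opening: 0.134
finger_force: 20.0
```

Run:
```python
from h import *
plan(t2w([0.0735,.037])[0],0.043,.063)
plan(t2w([0.00,-.037])[0],0.043,.063)
```

```text
t 13.18 pos [0.5896 0.3365 0.1903] shift mm [ 0.3 -0.2  0.3] turn [0.1 0.  0.1] open 0.134 F [-1.3  0.4  4.9]
t 13.18 pos [0.5896 0.3365 0.1903] shift mm [ 73.7 -74.3   0.2] turn [0.1 0.  0.1] open 0.134 F [-1.3  0.4  4.9]
```

play_rows([
  [50,0,0,0,0,0,0],
  [50,0,0,0,0,0,0],
  [50,0,0,-0.02,0,0,0],
  [50,0,0,-0.03,0,0,0],
  [50,0.025,-0.025,0,0,0,0],
  [50,0.025,-0.025,0,0,0,0],
  [50,0.0245,-0.0243,0,0,0,0],
  [50,0,0,0,0,0,0],
])

```text
clock: 14.18
tool_pos: [0.5192, 0.2545, 0.2408]
eef_rot: [-0.032, 1.0, -0.001, -0.001]
contact_force: [0.4, -0.4, -0.4]
opening: 0.498
finger_force: 0.0
```

play_rows([
  [50,0,0,0,0,0,0],
  [50,0,0,0.025,0,0,0],
  [50,0,0,0.025,0,0,0],
  [50,0,0,0,0,0,0],
  [0,0,0,0,0,0,0],
  [0,0,0,0,0,0,0],
  [0,0,0,0,0,0,0],
  [0,0,0,0,0,0,0],
])

```text
clock: 15.18
tool_pos: [0.5207, 0.2576, 0.1907]
eef_rot: [-0.032, 0.999, 0.001, 0.001]
contact_force: [-0.6, 1.0, 5.6]
opening: 0.284
finger_force: 20.0
```

Run:
```python
from h import *
plan(t2w([0.00,.037])[0],0.043,.063)
```

```text
t 15.18 pos [0.5207 0.2576 0.1907] shift mm [-0.1 74.   0.9] turn [0.1 0.1 0.1] open 0.284 F [-0.6  1.   5.6]
```

play_rows([
  [0,0,0.01,0,0,0,0],
  [0,0,0.013,0,0,0,0],
  [0,0,0.013,0,0,0,0],
  [0,0,0.013,0,0,0,0],
  [0,0,0.013,0,0,0,0],
  [0,0,0.0125,0,0,0,0],
  [0,0,0,0,0,0,0],
  [0,0,0,0,0,0,0],
])

```text
clock: 16.18
tool_pos: [0.5163, 0.3291, 0.1907]
eef_rot: [-0.031, 1.0, -0.002, 0.001]
contact_force: [1.6, -3.9, 8.4]
opening: 0.286
finger_force: 20.0
```

Run:
```python
from h import *
plan(t2w([0.00,.037])[0],0.043,.063)
plan(t2w([-.074,-.037])[0],0.043,.063)
```

```text
t 16.18 pos [0.5163 0.3291 0.1907] shift mm [0.1 2.3 0.6] turn [-0.2  0.1 -0. ] open 0.286 F [ 1.6 -3.9  8.4]
t 16.18 pos [0.5163 0.3291 0.1907] shift mm [ 73.9 -72.    0.9] turn [-0.2  0.1 -0. ] open 0.286 F [ 1.6 -3.9  8.4]
```

play_rows([
  [0,0,0.002,0,0,0,0],
  [0,0,0,0,0,0,0],
  [50,0,0,0,0,0,0],
  [50,0,0,0,0,0,0],
  [50,0,0,-0.02,0,0,0],
  [50,0,0,-0.03,0,0,0],
  [50,0.025,-0.025,0,0,0,0],
  [50,0.025,-0.025,0,0,0,0],
])

```text
clock: 17.18
tool_pos: [0.4682, 0.28, 0.2413]
eef_rot: [-0.032, 0.999, 0.001, 0.001]
contact_force: [0.4, -0.2, -0.0]
opening: 0.499
finger_force: 0.0
```

play_rows([
  [50,0.024,-0.025,0,0,0,0],
  [50,0,0,0,0,0,0],
  [50,0,0,0,0,0,0],
  [50,0,0,0,0,0,0],
])

```text
clock: 17.68
tool_pos: [0.447, 0.2547, 0.2401]
eef_rot: [-0.032, 0.999, 0.001, 0.001]
contact_force: [0.7, 0.2, -0.1]
opening: 0.505
finger_force: 0.0
```

Run:
```python
from h import *
plan(t2w([-.074,-.037])[0],0.043,.063)
```

```text
t 17.68 pos [0.447  0.2547 0.2401] shift mm [ 0.1 -2.1 50.1] turn [0.1 0.1 0.1] open 0.505 F [ 0.7  0.2 -0.1]
```

Grip the near-right post and slide it to MR.

play_rows([
  [50,0,-0.002,0,0,0,0],
  [50,0,0,0.025,0,0,0],
  [50,0,0,0.025,0,0,0],
  [50,0,0,0,0,0,0],
  [0,0,0,0,0,0,0],
  [0,0,0,0,0,0,0],
  [0,0,0,0,0,0,0],
  [0,0,0,0,0,0,0],
])

```text
clock: 18.68
tool_pos: [0.4467, 0.2528, 0.1905]
eef_rot: [-0.033, 0.999, 0.002, 0.001]
contact_force: [-0.5, 3.6, 5.1]
opening: 0.157
finger_force: 20.0
```

play_rows([
  [0,-0.01,0,0,0,0,0],
  [0,-0.013,0,0,0,0,0],
  [0,-0.013,0,0,0,0,0],
  [0,-0.013,0,0,0,0,0],
  [0,-0.013,0,0,0,0,0],
  [0,-0.0125,0,0,0,0,0],
  [0,0,0,0,0,0,0],
  [0,0,0,0,0,0,0],
])

```text
clock: 19.68
tool_pos: [0.5175, 0.2575, 0.1903]
eef_rot: [-0.033, 0.999, 0.0, -0.003]
contact_force: [-9.5, 2.8, 11.4]
opening: 0.157
finger_force: 20.0
```

Run:
```python
from h import *
plan(t2w([0,-.037])[0],0.043,.063)
```

```text
t 19.68 pos [0.5175 0.2575 0.1903] shift mm [-3.4 -0.1  0.3] turn [ 0.  -0.4  0.2] open 0.157 F [-9.5  2.8 11.4]
```

play_rows([
  [0,-0.004,0,0,0,0,0],
  [0,0,0,0,0,0,0],
  [0,0,0,0,0,0,0],
])

```text
clock: 20.05
tool_pos: [0.5191, 0.2578, 0.1903]
eef_rot: [-0.034, 0.999, -0.001, -0.006]
contact_force: [-14.6, 3.3, 17.5]
opening: 0.159
finger_force: 20.0
```

play_rows([
  [50,0,0,0,0,0,0],
  [50,0,0,0,0,0,0],
  [50,0,0,-0.04,0,0,0],
  [50,0,0,-0.06,0,0,0],
  [50,0.05,-0.03,0,0,0,0],
  [50,0.05,-0.05,0,0,0,0],
  [50,0.02,-0.05,0,0,0,0],
  [50,0,-0.05,0,0,0,0],
])

```text
clock: 21.05
tool_pos: [0.4207, 0.0738, 0.2899]
eef_rot: [-0.033, 0.999, -0.001, -0.001]
contact_force: [1.7, -0.4, 0.3]
opening: 0.499
finger_force: 0.0
```

Run:
```python
from h import *
T=cams.snapshot("top"); S=cams.snapshot("side")
M=np.zeros((600,800,3),np.uint8)
def put(c,x,y): M[y:y+c.shape[0],x:x+c.shape[1]]=c
put(crop(T,165,240,182,278,4),0,0)
put(crop(T,255,361,232,264,4),310,0)
put(crop(S,270,350,205,247,5),0,390)
put(crop(S,292,342,235,320,5),450,160)
cv2.imwrite("pics/c1.png",M); cv2.imwrite("pics/top1.png",T[:,:,::-1]); cv2.imwrite("pics/side1.png",S[:,:,::-1])
plan(t2w([0,-.037])[0],0.1,.063)
```

```text
t 21.15 pos [0.4217 0.0692 0.2896] shift mm [-109.3  183.    41.3] turn [-0.3 -0.1 -0.5] open 0.499 F [1.  0.3 0.6]
```

View pics/c1.png

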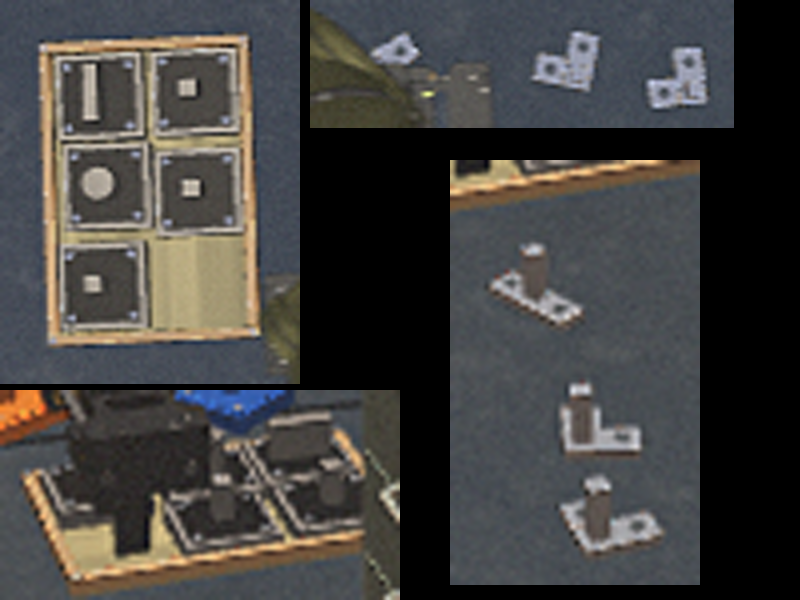

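The order is now right: bar FL, round ML, and near right is empty. I'll measure the caddy positions and the plate poses, using masks and model fits.

```bash
cat > fit.py <<'E'
from h import *
from scipy.optimize import minimize
L=np.array([[-11,-11],[33,-11],[33,11],[11,11],[11,33],[-11,33]])/1e3
Sx=np.array([[-33,-11],[33,-11],[33,11],[-33,11]])/1e3
P6=np.array([[-6,-6],[6,-6],[6,6],[-6,6]])/1e3
U=4
def sil(n,poly,pose,shape,off,z0=0.0):
    """soft mask of plate+post projected, on crop upscaled U"""
    c,s=np.cos(pose[2]),np.sin(pose[2]); R=np.array([[c,-s],[s,c]])
    m=np.zeros(shape,np.uint8)
    def px(q,z): 
        w=np.c_[(R@q.T).T+pose[:2],np.full(len(q),z)]; return ((proj(n,w)-off+0.5)*U-0.5)
    lo,hi=px(poly,z0),px(poly,z0+.008)
    for k in range(len(poly)):
        j=(k+1)%len(poly); cv2.fillConvexPoly(m,np.round(cv2.convexHull(np.array([lo[k],lo[j],hi[k],hi[j]],np.float32))*16).astype(np.int32),255,shift=4)
    cv2.fillPoly(m,[np.round(hi*16).astype(np.int32)],255,shift=4)
    h=np.r_[px(P6,z0+.008),px(P6,z0+.042)].astype(np.float32)
    cv2.fillConvexPoly(m,np.round(cv2.convexHull(h)*16).astype(np.int32),255,shift=4)
    return cv2.resize(m,None,fx=1/U,fy=1/U,interpolation=cv2.INTER_AREA).astype(float)/255
def score(n,poly,pose,fg,box,z0=0.0):
    x0,x1,y0,y1=box; m=sil(n,poly,pose,((y1-y0)*U,(x1-x0)*U),np.array([x0,y0]),z0); return np.sum((m-fg)**2)
def fgmask(im,box,thr=(30,70)):
    """soft foreground: differs from the local table colour"""
    x0,x1,y0,y1=box; c=im[y0:y1,x0:x1].astype(float); bg=np.median(c.reshape(-1,3),0)
    d=np.linalg.norm(c-bg,axis=2); return np.clip((d-thr[0])/(thr[1]-thr[0]),0,1)
def fit(views,poly,p0,z0=0.0):
    best=None
    f=lambda p:sum(score(n,poly,p,fg,b,z0) for n,fg,b in views)
    yaws=p0[2:] if len(p0)>2 else np.radians(np.arange(0,360 if len(poly)==6 else 180,15))
    for y in yaws:
        r=minimize(f,[p0[0],p0[1],y],method="Nelder-Mead",options=dict(initial_simplex=np.array([[0,0,-.15],[.006,0,.15],[-.003,.006,.1],[-.003,-.006,0]])+[p0[0],p0[1],y],maxiter=80,xatol=2e-4,fatol=.05))
        if best is None or r.fun<best.fun: best=r
    return best
E
python3 - <<'E'
from fit import *
T1=cv2.imread("pics/top1.png")[:,:,::-1];T0=cv2.imread("pics/top0.png")[:,:,::-1]
S1=cv2.imread("pics/side1.png")[:,:,::-1]
q=np.array([[90,92],[97,183],[188,88],[191,188],[93,284]])/4+[165,182]
print((w2t(back("top",q,0.05))*1e3).round(1))
ws=back("top",[[270,247],[320,248],[348,251]],.008)[:,:2]
for nm,poly,w,T in (("strip",Sx,ws[0],T0),("L1",L,ws[1],T1),("L2",L,ws[2],T1)):
    v=[]
    for n,im in (("top",T),("side",S1)):
        c=proj(n,[*w,.02])[0].round().astype(int); b=(c[0]-15,c[0]+16,c[1]-15,c[1]+16)
        v.append((n,fgmask(im,b),b))
    for vv,lab in ((v,"both"),(v[:1],"top"),(v[1:],"side")):
        r=fit(vv,poly,w); print(nm,lab,np.round(r.x[:2]*1e3,1),round(np.degrees(r.x[2]),1),round(r.fun,1),[round(g.sum(),1) for _,g,_ in vv])
E
```

```text
[[ 73.5  34.7]
 [  3.4  31.9]
 [ 72.9 -40.4]
 [ -4.  -39.7]
 [-73.6  37.8]]Traceback (most recent call last):
  File "<stdin>", line 13, in <module>
  File "fit.py", line 31, in fit
    r=minimize(f,[p0[0],p0[1],y],method="Nelder-Mead",options=dict(initial_simplex=np.array([[0,0,-.15],[.006,0,.15],[-.003,.006,.1],[-.003,-.006,0]])+[p0[0],p0[1],y],maxiter=80,xatol=2e-4,fatol=.05))
    res = _minimize_neldermead(fun, x0, args, callback, bounds=bounds,
                               **options)
    fxr = func(xr)
    fx = function(np.copy(x), *(wrapper_args + args))
  File "fit.py", line 28, in <lambda>
    f=lambda p:sum(score(n,poly,p,fg,b,z0) for n,fg,b in views)
               ~~~^^^^^^^^^^^^^^^^^^^^^^^^^^^^^^^^^^^^^^^^^^^^^
  File "fit.py", line 28, in <genexpr>
    f=lambda p:sum(score(n,poly,p,fg,b,z0) for n,fg,b in views)
                   ~~~~~^^^^^^^^^^^^^^^^^^
  File "fit.py", line 21, in score
    x0,x1,y0,y1=box; m=sil(n,poly,pose,((y1-y0)*U,(x1-x0)*U),np.array([x0,y0]),z0); return np.sum((m-fg)**2)
                       ~~~^^^^^^^^^^^^^^^^^^^^^^^^^^^^^^^^^^^^^^^^^^^^^^^^^^^^^^^^
  File "fit.py", line 13, in sil
    lo,hi=px(poly,z0),px(poly,z0+.008)
          ~~^^^^^^^^^
  File "fit.py", line 12, in px
    w=np.c_[(R@q.T).T+pose[:2],np.full(len(q),z)]; return ((proj(n,w)-off+0.5)*U-0.5)
                                                            ~~~~^^^^^
  File "h.py", line 7, in proj
    K,d,R,t=cam(n); return cv2.projectPoints(np.atleast_2d(X).astype(float),cv2.Rodrigues(R)[0],t,K,d)[0][:,0]
            ~~~^^^
  File "h.py", line 4, in cam
    p=cams.camera_params(n); f=240/np.tan(np.radians(p["vfov"]/2))
ValueError: time passes only in moves, steps and waits
```

```bash
sed -i 's/^def cam(n):/import functools\n@functools.lru_cache(None)\ndef cam(n):/; s/d=R.inv().apply(np.r_\[xy,z+0.147\]-p)/d=R.inv().apply(np.r_[np.array(xy)+B,z+0.147]-p)/' h.py; echo 'B=np.array([-.0002,.0027])' >> h.py
time python3 - <<'E'
from fit import *
T1=cv2.imread("pics/top1.png")[:,:,::-1];T0=cv2.imread("pics/top0.png")[:,:,::-1]
S1=cv2.imread("pics/side1.png")[:,:,::-1]
plan(t2w([-.004,-.0397])[0],0.093,.063)
ws=back("top",[[270,247],[320,248],[348,251]],.008)[:,:2]
for nm,poly,w,T in (("strip",Sx,ws[0],T0),("L1",L,ws[1],T1),("L2",L,ws[2],T1)):
    v=[]
    for n,im in (("top",T),("side",S1)):
        c=proj(n,[*w,.02])[0].round().astype(int); b=(c[0]-15,c[0]+16,c[1]-15,c[1]+16)
        v.append((n,fgmask(im,b),b))
    for vv,lab in ((v,"both"),(v[:1],"top"),(v[1:],"side")):
        r=fit(vv,poly,w); print(nm,lab,np.round(r.x[:2]*1e3,1),round(np.degrees(r.x[2]),1),round(r.fun,1),[round(g.sum(),1) for _,g,_ in vv])
E
```

```text
t 21.15 pos [0.4217 0.0692 0.2896] shift mm [-105.3  183.    48.3] turn [-0.3 -0.1 -0.5] open 0.499 F [1.  0.3 0.6]
strip both [463.7  79.3] 122.0 96.4 [np.float64(144.2), np.float64(82.0)]
strip top [464.   78.6] 122.4 14.2 [np.float64(144.2)]
strip side [464.8  84.6] 115.3 72.7 [np.float64(82.0)]
L1 both [459.3 -78.9] -10.7 94.8 [np.float64(147.6), np.float64(102.7)]
L1 top [459.4 -78.8] 349.4 11.6 [np.float64(147.6)]
L1 side [460.  -74.9] 348.0 78.1 [np.float64(102.7)]
L2 both [ 448.8 -168.7] 6.1 152.8 [np.float64(142.5), np.float64(154.6)]
L2 top [ 448.2 -168.9] 6.2 11.9 [np.float64(142.5)]
L2 side [ 449.8 -165.6] 2.4 133.9 [np.float64(154.6)]
real	0m5.832s
user	0m6.342s
sys	0m0.055s
```

play_rows([
  [50,-0.025,0.045,0,0,0,0],
  [50,-0.025,0.045,0,0,0,0],
  [50,-0.025,0.045,0,0,0,0],
  [50,-0.03,0.048,0,0,0,0],
  [50,0,0,0.03,0,0,0],
  [50,0,0,0.018,0,0,0],
  [50,0,0,0,0,0,0],
  [50,0,0,0,0,0,0],
])

```text
clock: 22.15
tool_pos: [0.5151, 0.2643, 0.2422]
eef_rot: [-0.032, 0.999, -0.0, 0.0]
contact_force: [0.0, 0.9, -0.3]
opening: 0.5
finger_force: 0.0
```

play_rows([
  [50,0,0,0,0,0,0],
])

```text
clock: 22.28
tool_pos: [0.5153, 0.2646, 0.2426]
eef_rot: [-0.032, 0.999, 0.0, 0.001]
contact_force: [0.1, 0.2, 0.1]
opening: 0.499
finger_force: 0.0
```

Run:
```python
from h import *
plan(t2w([-.004,-.0397])[0],0.044,.063)
```

```text
t 22.27 pos [0.5153 0.2646 0.2426] shift mm [-1.1 -7.4 51.6] turn [0.  0.1 0. ] open 0.499 F [0.1 0.2 0.1]
```

play_rows([
  [50,-0.001,-0.007,0,0,0,0],
  [50,0,0,0.025,0,0,0],
  [50,0,0,0.026,0,0,0],
  [50,0,0,0,0,0,0],
  [0,0,0,0,0,0,0],
  [0,0,0,0,0,0,0],
  [0,0,0,0,0,0,0],
  [0,0,0.0015,0,0,0,0],
])

```text
clock: 23.28
tool_pos: [0.5167, 0.2583, 0.1914]
eef_rot: [-0.032, 0.999, -0.001, 0.0]
contact_force: [-0.0, -3.7, 7.7]
opening: 0.158
finger_force: 20.0
```

play_rows([
  [0,0,0.0015,0,0,0,0],
  [0,-0.002,0,0,0,0,0],
  [0,-0.003,0,0,0,0,0],
  [0,-0.003,0,0,0,0,0],
  [0,0,0,0,0,0,0],
  [0,0,0,0,0,0,0],
])

```text
clock: 24.02
tool_pos: [0.5208, 0.26, 0.1914]
eef_rot: [-0.032, 0.999, -0.003, -0.004]
contact_force: [-10.7, -4.4, 16.0]
opening: 0.157
finger_force: 20.0
```

Run:
```python
from h import *
plan(t2w([.002,-.0375])[0],0.044,.063)
plan(t2w([.0034,.032])[0],0.044,.063)
```

```text
t 24.02 pos [0.5208 0.26   0.1914] shift mm [-1.9 -0.2  0.3] turn [-0.3 -0.5  0.1] open 0.157 F [-10.7  -4.4  16. ]
t 24.02 pos [0.5208 0.26   0.1914] shift mm [-3.3 69.3 -0.1] turn [-0.3 -0.5  0.1] open 0.157 F [-10.7  -4.4  16. ]
```

play_rows([
  [50,0,0,0,0,0,0],
  [50,0,0,0,0,0,0],
  [50,0,0,-0.02,0,0,0],
  [50,0,0,-0.03,0,0,0],
  [50,-0.002,0.023,0,0,0,0],
  [50,-0.001,0.023,0,0,0,0],
  [50,0,0.023,0,0,0,0],
  [50,0,0,0,0,0,0],
])

```text
clock: 25.02
tool_pos: [0.5213, 0.334, 0.2401]
eef_rot: [-0.034, 0.999, 0.001, -0.001]
contact_force: [0.5, 0.1, 0.4]
opening: 0.498
finger_force: 0.0
```

play_rows([
  [50,0,0,0,0,0,0],
  [50,0,0,0.025,0,0,0],
  [50,0,0,0.024,0,0,0],
  [50,0,0,0,0,0,0],
  [0,0,0,0,0,0,0],
  [0,0,0,0,0,0,0],
  [0,0,0,0,0,0,0],
  [0,0,0,0,0,0,0],
])

```text
clock: 26.02
tool_pos: [0.5232, 0.3303, 0.1927]
eef_rot: [-0.032, 0.999, 0.0, 0.001]
contact_force: [-0.2, -0.9, 7.2]
opening: 0.291
finger_force: 20.0
```

Run:
```python
from h import *
plan(t2w([.0034,.032])[0],0.044,.063)
plan(t2w([.0,.037])[0],0.044,.063)
```

```text
t 26.02 pos [0.5232 0.3303 0.1927] shift mm [ 3.7 -0.7  1.7] turn [0.  0.1 0.1] open 0.291 F [-0.2 -0.9  7.2]
t 26.02 pos [0.5232 0.3303 0.1927] shift mm [7.1 4.3 1.7] turn [0.  0.1 0.1] open 0.291 F [-0.2 -0.9  7.2]
```

play_rows([
  [0,0.0015,0.002,0,0,0,0],
  [0,0.002,0.003,0,0,0,0],
  [0,0,0.001,0,0,0,0],
  [0,0,0,0,0,0,0],
  [50,0,0,0,0,0,0],
  [50,0,0,0,0,0,0],
  [50,0,0,-0.04,0,0,0],
  [50,0,0,-0.06,0,0,0],
])

```text
clock: 27.02
tool_pos: [0.5178, 0.3363, 0.2909]
eef_rot: [-0.033, 0.999, -0.001, -0.002]
contact_force: [-0.1, -0.0, 1.1]
opening: 0.5
finger_force: 0.0
```

Run:
```python
from h import *
plan([.464,.0787],0.15,np.radians(32))
```

```text
t 27.02 pos [0.5178 0.3363 0.2909] shift mm [  70.7 -250.8   -5.4] turn [ -0.   -0.3 -28.2] open 0.5 F [-0.1 -0.   1.1]
```

```bash
cat >> fit.py <<'E'
def look(nm,w,T=None):
    """refit plate near world xy w in the top picture (rather wide window)"""
    poly=Sx if nm=="strip" else L
    if T is None: T=cams.snapshot("top")
    c=proj("top",[*w,.01])[0].round().astype(int); b=(c[0]-16,c[0]+17,c[1]-16,c[1]+17)
    r=fit([("top",fgmask(T,b),b)],poly,np.array(w)); print(nm,np.round(r.x[:2]*1e3,1),round(np.degrees(r.x[2]),1),"res",round(r.fun,1)); return r.x
E
python3 - <<'E'
from fit import *
print(np.round(status.get_state()["q"],2))
T=cams.snapshot("top"); cv2.imwrite("pics/top2.png",T[:,:,::-1])
look("strip",[.464,.0787],T);look("L1",[.459,-.079],T);look("L2",[.448,-.169],T)
plan([.464,.0787],0.15,np.radians(32))
E
```

```text
[-0.48  0.84 -0.31  1.68  0.36  0.69  0.66]
strip [464.   78.5] 122.4 res 14.1
L1 [459.4 -78.8] 349.5 res 11.9
L2 [ 448.4 -168.7] 6.9 res 10.9
t 27.07 pos [0.52   0.3382 0.2998] shift mm [  72.8 -252.7    0.6] turn [  0.3   0.5 -28.3] open 0.501 F [1.3 1.1 4.5]
```

play_rows([
  [50,0.03,-0.04,0,0,0,0],
  [50,0.024,-0.05,0,0,0,0],
  [50,0.019,-0.054,0,0,0,0],
  [50,0,-0.054,0,0,0,0],
  [50,0,-0.0547,0,0,0,-5],
  [50,0,0,0,0,0,-7.8],
  [50,0,0,0,0,0,-7.8],
  [50,0,0,0,0,0,-7.7],
])

```text
clock: 28.08
tool_pos: [0.4623, 0.0796, 0.2916]
eef_rot: [-0.278, 0.961, 0.001, 0.0]
contact_force: [0.6, -0.0, 0.7]
opening: 0.499
finger_force: 0.0
```

play_rows([
  [50,0,0,0.05,0,0,0],
  [50,0,0,0,0,0,0],
  [50,0,0,0,0,0,0],
])

```text
clock: 28.45
tool_pos: [0.4623, 0.0798, 0.2424]
eef_rot: [-0.276, 0.961, 0.0, 0.0]
contact_force: [0.3, 0.2, 0.4]
opening: 0.503
finger_force: 0.0
```

Run:
```python
from h import *
plan([.464,.0786],0.036,np.radians(32.3))
```

```text
t 28.45 pos [0.4623 0.0798 0.2424] shift mm [-2.1  0.5 59.4] turn [ 0.   0.  -0.3] open 0.503 F [0.3 0.2 0.4]
```

play_rows([
  [50,-0.002,0.0005,0.02,0,0,0],
  [50,0,0,0.02,0,0,0],
  [50,0,0,0.0195,0,0,0],
  [50,0,0,0,0,0,0],
  [0,0,0,0,0,0,0],
  [0,0,0,0,0,0,0],
  [0,0,0,0,0,0,0],
  [0,0,0,0,0,0,0],
], grip_force=25)

```text
clock: 29.45
tool_pos: [0.4639, 0.0806, 0.1827]
eef_rot: [-0.275, 0.961, -0.0, 0.0]
contact_force: [-0.5, -0.2, 4.6]
opening: 0.131
finger_force: 25.0
```

Run:
```python
from h import *
plan([.464,.0786],0.036,np.radians(32.3))
```

```text
t 29.45 pos [0.4639 0.0806 0.1827] shift mm [-0.3  0.6 -0.3] turn [-0.   0.  -0.3] open 0.131 F [-0.5 -0.2  4.6]
```

play_rows([
  [0,0,0,-0.03,0,0,0],
  [0,0,0,-0.045,0,0,0],
  [0,0,0,-0.045,0,0,0],
  [0,0,0,0,0,0,9.6],
  [0,0,0,0,0,0,9.6],
  [0,0,0,0,0,0,9.5],
  [0,0,0,0,0,0,0],
  [0,0,0,0,0,0,0],
])

```text
clock: 30.45
tool_pos: [0.4636, 0.0808, 0.3021]
eef_rot: [-0.03, 1.0, -0.0, -0.0]
contact_force: [-0.6, -0.6, -0.2]
opening: 0.131
finger_force: 25.0
```

Run:
```python
from h import *
plan(t2w([-.049,-.037])[0],0.10,.0635)
```

```text
t 30.45 pos [0.4636 0.0808 0.3021] shift mm [-18.9 175.4  55.1] turn [-0.  -0.  -0.2] open 0.131 F [-0.6 -0.6 -0.2]
```

play_rows([
  [0,-0.005,0.03,0,0,0,0],
  [0,-0.005,0.05,0,0,0,0],
  [0,-0.005,0.05,0,0,0,0],
  [0,-0.004,0.045,0,0,0,0],
  [0,0,0,0.03,0,0,0],
  [0,0,0,0.025,0,0,0],
  [0,0,0,0,0,0,0],
  [0,0,0,0,0,0,0],
])

```text
clock: 31.45
tool_pos: [0.4728, 0.2567, 0.2478]
eef_rot: [-0.029, 1.0, 0.0, 0.0]
contact_force: [-0.6, -0.2, -1.7]
opening: 0.133
finger_force: 25.0
```

Run:
```python
from h import *
plan(t2w([-.049,-.037])[0],0.041,.0635)
T=cams.snapshot("top");S=cams.snapshot("side")
cv2.imwrite("pics/p1.png",np.hstack([crop(T,165,265,182,278,4),cv2.resize(crop(S,265,355,163,250,4),(397,384))]))
```

```text
t 31.45 pos [0.4728 0.2567 0.2478] shift mm [ 1.   0.4 59.8] turn [ 0.   0.  -0.3] open 0.133 F [-0.6 -0.2 -1.7]
```

View pics/p1.png

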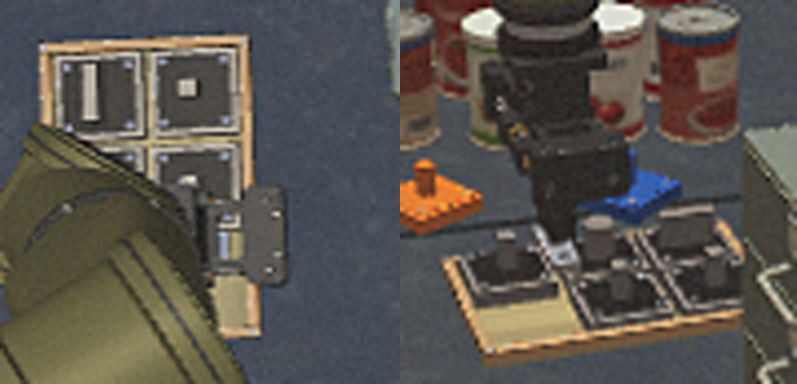

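The strip is held level over the gap (side crop around (562,255)). I'll lower and release.

play_rows([
  [0,0.001,0.0005,0.02,0,0,0],
  [0,0,0,0.02,0,0,0],
  [0,0,0,0.012,0,0,0],
  [0,0,0,0.005,0,0,0],
  [0,0,0,0.003,0,0,0],
  [0,0,0,0,0,0,0],
  [0,0,0,0,0,0,0],
])

```text
clock: 32.42
tool_pos: [0.4717, 0.2571, 0.1876]
eef_rot: [-0.029, 1.0, 0.0, 0.0]
contact_force: [0.1, -0.9, -0.7]
opening: 0.13
finger_force: 25.0
```

Run:
```python
from h import *
plan(t2w([-.049,-.037])[0],0.04,.0635)
```

```text
t 32.42 pos [0.4717 0.2571 0.1876] shift mm [-0.  -0.1  0.6] turn [ 0.   0.  -0.4] open 0.13 F [ 0.1 -0.9 -0.7]
```

play_rows([
  [0,0,0,0.0012,0,0,0],
  [0,0,0,0,0,0,0],
  [40,0,0,0,0,0,0],
  [40,0,0,0,0,0,0],
  [40,0,0,-0.03,0,0,0],
  [40,0,0,-0.06,0,0,0],
  [40,0.04,-0.03,0,0,0,0],
  [40,0.04,-0.05,0,0,0,0],
])

```text
clock: 33.42
tool_pos: [0.3968, 0.1742, 0.2768]
eef_rot: [-0.03, 1.0, 0.002, 0.001]
contact_force: [0.3, -2.3, -0.4]
opening: 0.401
finger_force: 0.0
```

play_rows([
  [40,0,-0.05,0,0,0,0],
  [40,0,0,0,0,0,0],
  [40,0,0,0,0,0,0],
])

```text
clock: 33.8
tool_pos: [0.4006, 0.1247, 0.276]
eef_rot: [-0.029, 1.0, 0.001, 0.001]
contact_force: [-0.1, -0.3, -0.1]
opening: 0.401
finger_force: 0.0
```

Run:
```python
from fit import *
T=cams.snapshot("top");S=cams.snapshot("side")
cv2.imwrite("pics/p2.png",np.hstack([crop(T,165,265,182,278,4),cv2.resize(crop(S,265,355,163,250,4),(397,384))]))
cv2.imwrite("pics/top3.png",T[:,:,::-1])
look("L1",[.459,-.079],T);look("L2",[.448,-.169],T)
plan([.4594,-.0788],0.10,np.radians(-10.6))
```

```text
L1 [459.4 -78.9] -10.9 res 12.2
L2 [ 448.5 -168.7] 6.7 res 11.4
t 33.9 pos [0.4005 0.1254 0.276 ] shift mm [ -46.6 -204.7   28.7] turn [ 0.1  0.  14. ] open 0.4 F [ 0.5 -0.3  0.1]
```

View pics/p2.png

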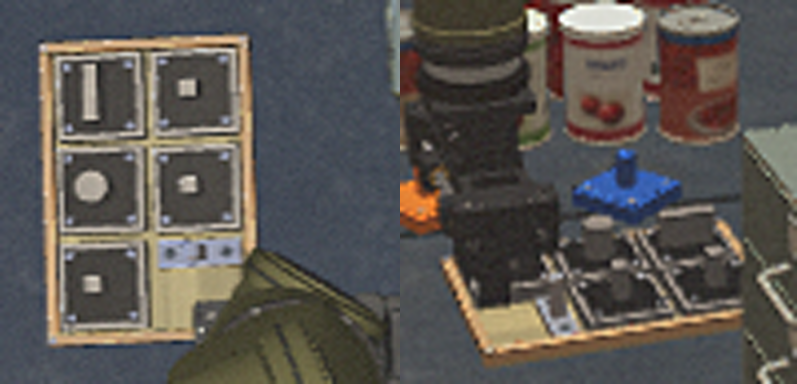

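Strip lies flat at crop (200,252), up against the MR side with an even margin. On to L1.

play_rows([
  [40,-0.01,-0.04,0,0,0,0],
  [40,-0.012,-0.055,0,0,0,0],
  [40,-0.012,-0.055,0,0,0,0],
  [40,-0.0126,-0.0547,0,0,0,0],
  [40,0,0,0.03,0,0,7],
  [40,0,0,0,0,0,7],
  [40,0,0,0,0,0,0],
  [40,0,0,0,0,0,0],
])

```text
clock: 34.9
tool_pos: [0.4588, -0.0768, 0.2461]
eef_rot: [0.091, 0.996, 0.0, 0.0]
contact_force: [0.0, -0.1, 0.2]
opening: 0.401
finger_force: 0.0
```

Run:
```python
from h import *
plan([.4594,-.0788],0.036,np.radians(-10.8))
```

```text
t 34.9 pos [ 0.4588 -0.0768  0.2461] shift mm [-0.3  0.7 63.1] turn [0.  0.  0.3] open 0.401 F [ 0.  -0.1  0.2]
```

play_rows([
  [40,0,0.0007,0.02,0,0,0.3],
  [40,0,0,0.023,0,0,0],
  [40,0,0,0.02,0,0,0],
  [40,0,0,0,0,0,0],
  [0,0,0,0,0,0,0],
  [0,0,0,0,0,0,0],
  [0,0,0,0,0,0,0],
  [0,0,0,0,0,0,0],
])

```text
clock: 35.9
tool_pos: [0.4586, -0.0773, 0.1837]
eef_rot: [0.096, 0.995, 0.0, 0.001]
contact_force: [-0.3, -0.1, 6.2]
opening: 0.136
finger_force: 25.0
```

Run:
```python
from h import *
plan([.4594,-.0788],0.036,np.radians(-10.8))
```

```text
t 35.9 pos [ 0.4586 -0.0773  0.1837] shift mm [-0.4  1.3  0.7] turn [ 0.   0.1 -0.2] open 0.136 F [-0.3 -0.1  6.2]
```

play_rows([
  [0,0,0,-0.03,0,0,0],
  [0,0,0,-0.045,0,0,0],
  [0,0,0,-0.045,0,0,0],
  [0,0.005,0.035,0,0,0,0],
  [0,0.01,0.055,0,0,0,0],
  [0,0.01,0.055,0,0,0,0],
  [0,0.01,0.055,0,0,0,0],
  [0,0.01,0.055,0,0,0,0],
])

```text
clock: 36.9
tool_pos: [0.4627, 0.1834, 0.3031]
eef_rot: [0.096, 0.995, -0.0, -0.0]
contact_force: [-0.3, 0.9, -1.0]
opening: 0.129
finger_force: 25.0
```

play_rows([
  [0,0,0,0,0,0,9.4],
  [0,0,0,0,0,0,9.4],
  [0,0,0,0,0,0,9.4],
  [0,0,0,0,0,0,9.4],
  [0,0,0,0,0,0,9.4],
  [0,0,0,0,0,0,9.4],
  [0,0,0,0,0,0,9.4],
  [0,0,0,0,0,0,9.4],
])

```text
clock: 37.9
tool_pos: [0.4627, 0.1817, 0.303]
eef_rot: [0.685, 0.728, -0.0, -0.0]
contact_force: [0.5, 0.4, -0.9]
opening: 0.136
finger_force: 25.0
```

play_rows([
  [0,0,0,0,0,0,0],
  [0,0,0,0,0,0,0],
])

```text
clock: 38.15
tool_pos: [0.4628, 0.1818, 0.303]
eef_rot: [0.682, 0.731, -0.0, -0.0]
contact_force: [0.1, 0.5, -1.3]
opening: 0.138
finger_force: 25.0
```

Run:
```python
from h import *
plan(t2w([-.0985,-.0135])[0],0.12,.0645-np.pi/2)
print(np.round(status.get_state()["q"],2))
```

```text
t 38.15 pos [0.4628 0.1818 0.303 ] shift mm [ 98.1 -35.3  36. ] turn [-0.  -0.   0.3] open 0.138 F [ 0.1  0.5 -1.3]
[-0.46  0.69 -0.01  2.05  0.02  0.4  -0.42]
```

play_rows([
  [0,0.03,-0.01,0,0,0,0.3],
  [0,0.035,-0.013,0,0,0,0],
  [0,0.0331,-0.0123,0,0,0,0],
  [0,0,0,0.036,0,0,0],
  [0,0,0,0,0,0,0],
  [0,0,0,0,0,0,0],
  [0,0,0,0,0,0,0],
])

```text
clock: 39.02
tool_pos: [0.4223, 0.2771, 0.268]
eef_rot: [0.686, 0.728, 0.001, 0.0]
contact_force: [-0.5, 0.9, -1.3]
opening: 0.133
finger_force: 25.0
```

Run:
```python
from h import *
plan(t2w([-.0985,-.0135])[0],0.041,.0645-np.pi/2)
T=cams.snapshot("top");S=cams.snapshot("side")
cv2.imwrite("pics/p3.png",np.hstack([crop(T,165,265,182,278,4),cv2.resize(crop(S,265,355,163,250,4),(397,384))]))
```

```text
t 39.02 pos [0.4223 0.2771 0.268 ] shift mm [ 0.1 -1.5 80. ] turn [ 0.1 -0.  -0.3] open 0.133 F [-0.5  0.9 -1.3]
```

View pics/p3.png

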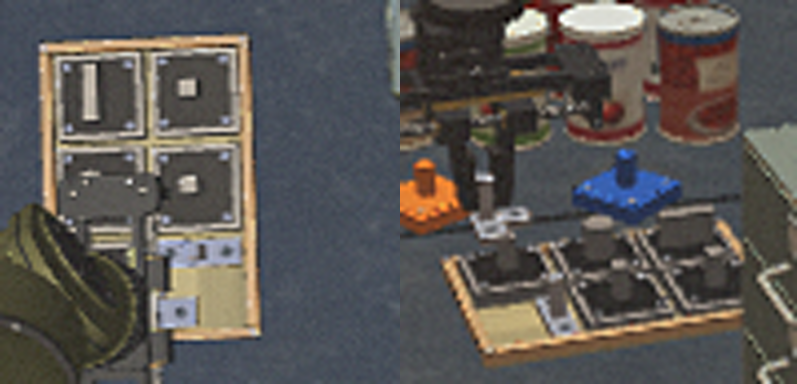

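L1 is held, arms right and forward. Lowering into the near left of the gap.

play_rows([
  [0,0,-0.0015,0.02,0,0,0],
  [0,0,0,0.025,0,0,0],
  [0,0,0,0.02,0,0,0],
  [0,0,0,0.008,0,0,0],
  [0,0,0,0.004,0,0,0],
  [0,0,0,0.003,0,0,0],
  [0,0,0,0,0,0,0],
  [0,0,0,0,0,0,0],
])

```text
clock: 40.12
tool_pos: [0.4228, 0.2779, 0.1897]
eef_rot: [0.686, 0.728, 0.004, 0.001]
contact_force: [3.2, -1.2, 15.7]
opening: 0.137
finger_force: 24.9
```

Run:
```python
from h import *
plan(t2w([-.0985,-.0135])[0],0.0405,.0645-np.pi/2)
```

```text
t 40.12 pos [0.4228 0.2779 0.1897] shift mm [-0.5 -2.   2.2] turn [ 0.5 -0.2 -0.3] open 0.137 F [ 3.2 -1.2 15.7]
```

play_rows([
  [0,0,0.001,0,0,0,0],
  [0,0,0,0,0,0,0],
  [35,0,0,0,0,0,0],
  [35,0,0,0,0,0,0],
  [35,0,0,-0.03,0,0,0],
  [35,0,0,-0.06,0,0,0],
  [35,-0.05,0,0,0,0,0],
  [35,-0.055,0,0,0,0,0],
])

```text
clock: 41.12
tool_pos: [0.4277, 0.1724, 0.2778]
eef_rot: [0.684, 0.729, 0.001, 0.0]
contact_force: [0.4, -0.3, -0.4]
opening: 0.353
finger_force: 0.0
```

play_rows([
  [35,-0.055,-0.02,0,0,0,-9],
  [35,0,0,0,0,0,-9],
  [35,0,0,0,0,0,0],
  [35,0,0,0,0,0,0],
])

```text
clock: 41.62
tool_pos: [0.4112, 0.1174, 0.277]
eef_rot: [0.563, 0.826, 0.0, -0.0]
contact_force: [0.1, 0.8, 1.5]
opening: 0.349
finger_force: 0.0
```

Run:
```python
from fit import *
T=cams.snapshot("top");S=cams.snapshot("side")
cv2.imwrite("pics/p4.png",np.hstack([crop(T,165,265,182,278,4),cv2.resize(crop(S,265,355,163,250,4),(397,384))]))
cv2.imwrite("pics/top4.png",T[:,:,::-1]);cv2.imwrite("pics/side4.png",S[:,:,::-1])
look("L2",[.448,-.169],T)
plan([.4484,-.1687],0.1,np.radians(6.7))
```

```text
L2 [ 448.1 -168.8] 5.9 res 11.6
t 41.73 pos [0.4111 0.1174 0.2769] shift mm [-277.4  -69.3   29.8] turn [  0.    0.  -75.2] open 0.346 F [-0.1  0.   0.6]
```

View pics/p4.png

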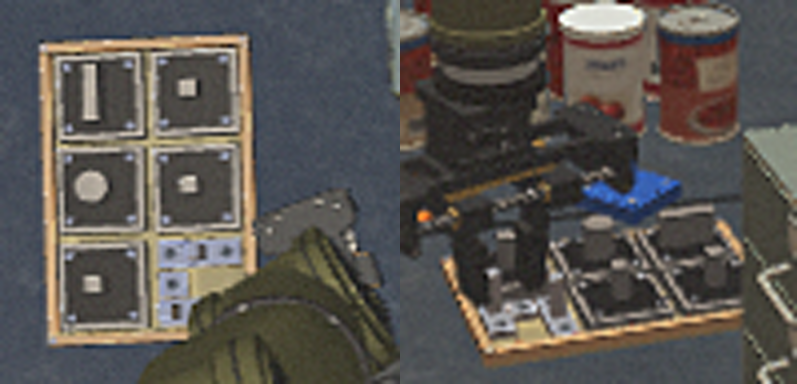

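L1 sits in the near left corner of the gap, apparently flat, with its arm reaching toward the strip. Next is L2: turn back and travel.

play_rows([
  [40,0,0,0,0,0,-9.4],
  [40,0,0,0,0,0,-9.4],
  [40,0,0,0,0,0,-9.4],
  [40,0,0,0,0,0,-9.4],
  [40,0,0,0,0,0,-9.4],
  [40,0,0,0,0,0,-9.4],
  [40,0,0,0,0,0,-9.4],
  [40,0,0,0,0,0,-9.4],
])

```text
clock: 42.72
tool_pos: [0.411, 0.1172, 0.277]
eef_rot: [-0.061, 0.998, 0.0, 0.0]
contact_force: [-0.4, 0.3, -1.3]
opening: 0.401
finger_force: 0.0
```

play_rows([
  [40,0,-0.03,0,0,0,0],
  [40,0,-0.05,0,0,0,0],
  [40,0,-0.05,0,0,0,0],
  [40,0,-0.05,0,0,0,0],
  [40,0,-0.05,0,0,0,0],
  [40,0,-0.04,0,0,0,0],
  [40,0,0,0,0,0,0],
  [40,0,0,0,0,0,0],
])

```text
clock: 43.72
tool_pos: [0.4425, -0.1505, 0.277]
eef_rot: [-0.059, 0.998, 0.001, 0.0]
contact_force: [-0.2, 0.5, -0.1]
opening: 0.4
finger_force: 0.0
```

Run:
```python
from fit import *
plan([.4484,-.1687],0.1,np.radians(6.5))
T=cams.snapshot("top"); cv2.imwrite("pics/top5.png",T[:,:,::-1])
for nm,poly,p0,yw in (("strip",Sx,[-.049,-.037],np.pi/2),("L1",L,[-.0985,-.0135],-np.pi/2)):
    w=t2w(p0)[0]; c=proj("top",[*w,.01])[0].round().astype(int)
    # bright bluish steel vs floor/walls
    b=(c[0]-20,c[0]+21,c[1]-20,c[1]+21); im=T[b[2]:b[3],b[0]:b[1]].astype(float)
    q=im[:,:,2]-im[:,:,0]; fg=np.clip((q+5)/20,0,1)
    np.save(f"fg_{nm}.npy",fg); print(nm,"blue sum",fg.sum())
    cv2.imwrite(f"pics/fg_{nm}.png",cv2.resize((fg*255).astype(np.uint8),None,fx=8,fy=8,interpolation=0))
M=np.hstack([cv2.resize(T[225:275,195:240,::-1],None,fx=8,fy=8,interpolation=cv2.INTER_CUBIC),cv2.cvtColor(cv2.resize(cv2.imread("pics/fg_L1.png",0),(400,400)),cv2.COLOR_GRAY2BGR)])
cv2.imwrite("pics/p5.png",M)
```

```text
t 43.73 pos [ 0.4425 -0.1505  0.277 ] shift mm [ -3.8 -16.1  29.9] turn [0.1 0.  0.2] open 0.4 F [-0.2  0.5 -0.1]
strip blue sum 522.75
L1 blue sum 845.5
```

View pics/p5.png

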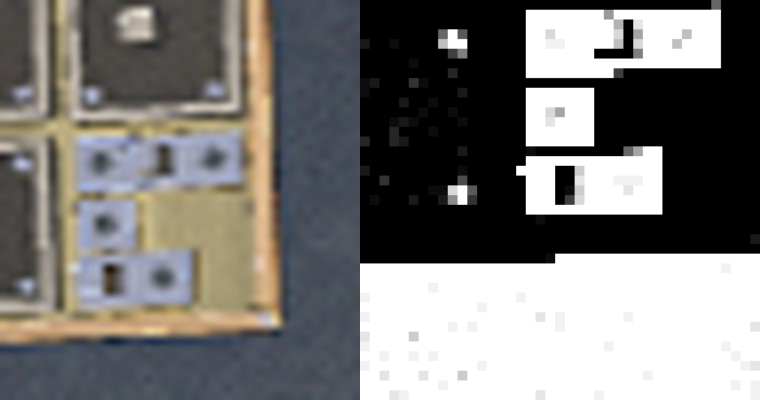

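Run:
```python
from h import *
o=np.array([195,225])
def P(pts,z=.012): return (w2t(back("top",(np.array(pts)+0.5)/8-.5+o,z))*1e3).round(1).tolist()
print("strip TL,TR,BR,BL",P([[78,139],[241,131],[244,184],[79,192]]))
print("L1 arm-up TL,TR; inner corner; arm-right TR,BR; BL",P([[78,200],[134,197],[136,250],[190,249],[192,303],[80,306]]))
print("wall right inner(top z14)",P([[250,140],[258,300]],.014),"near wall inner",P([[80,318],[200,311]],.014))
print("MR near edge",P([[85,115],[235,108]],.02),"NL right edge",P([[47,140],[54,300]],.02))
```

```text
strip TL,TR,BR,BL [[-39.9, -4.3], [-40.0, -68.1], [-60.8, -68.4], [-60.7, -3.9]]
L1 arm-up TL,TR; inner corner; arm-right TR,BR; BL [[-63.8, -3.4], [-63.7, -25.3], [-84.4, -25.2], [-85.1, -46.3], [-106.2, -46.2], [-105.2, -2.6]]
wall right inner(top z14) [[-43.8, -71.8], [-106.3, -72.3]] near wall inner [[-109.9, -2.8], [-109.5, -49.6]]
MR near edge [[-31.2, -9.1], [-31.4, -67.5]] NL right edge [[-40.2, 6.0], [-102.5, 5.7]]
```

L2's slot would have only about ±1 mm of slack in x. I'll push the strip about 5 mm forward first, where there are 8 mm free.

play_rows([
  [40,0,0.03,0,0,0,0],
  [40,0,0.055,0,0,0,0],
  [40,0,0.06,0,0,0,0],
  [40,0,0.06,0,0,0,0],
  [40,0,0.06,0,0,0,0],
  [40,0,0.06,0,0,0,0],
  [40,0,0.06,0,0,0,0],
  [40,0,0.02,0,0,0,2.9],
])

```text
clock: 44.78
tool_pos: [0.3927, 0.2568, 0.2774]
eef_rot: [-0.037, 0.999, 0.002, 0.0]
contact_force: [0.5, -1.1, -0.8]
opening: 0.401
finger_force: 0.0
```

play_rows([
  [40,0,0,0,0,0,0],
  [40,0,0,0,0,0,0],
])

```text
clock: 45.02
tool_pos: [0.3947, 0.2498, 0.2769]
eef_rot: [-0.034, 0.999, -0.001, -0.0]
contact_force: [-0.2, -1.2, 0.1]
opening: 0.402
finger_force: 0.0
```

Run:
```python
from h import *
plan(t2w([-.0503,-.0362])[0],0.09,.0645)
```

```text
t 45.02 pos [0.3947 0.2498 0.2769] shift mm [-76.2   3.   39.9] turn [-0.1 -0.   0.2] open 0.402 F [-0.2 -1.2  0.1]
```

play_rows([
  [40,-0.025,0.001,0,0,0,0],
  [40,-0.03,0.001,0,0,0,0],
  [40,-0.021,0,0,0,0,0],
  [40,0,0,0.035,0,0,0],
  [40,0,0,0,0,0,0],
  [40,0,0,0,0,0,0],
  [40,0,0,0,0,0,0],
])

```text
clock: 45.9
tool_pos: [0.471, 0.2576, 0.243]
eef_rot: [-0.033, 0.999, 0.0, 0.001]
contact_force: [0.1, 0.4, 0.7]
opening: 0.401
finger_force: 0.0
```

Run:
```python
from h import *
plan(t2w([-.0503,-.0362])[0],0.042,.0645)
```

```text
t 45.9 pos [0.471  0.2576 0.243 ] shift mm [ 0.6  0.1 54. ] turn [0.  0.1 0.1] open 0.401 F [0.1 0.4 0.7]
```

play_rows([
  [40,0.0005,0,0.027,0,0,0],
  [40,0,0,0.027,0,0,0],
  [40,0,0,0,0,0,0],
  [0,0,0,0,0,0,0],
  [0,0,0,0,0,0,0],
  [0,0,0,0,0,0,0],
  [0,-0.002,0,0,0,0,0],
  [0,-0.003,0,0,0,0,0],
], grip_force=15)

```text
clock: 46.9
tool_pos: [0.4729, 0.2581, 0.189]
eef_rot: [-0.034, 0.999, -0.001, -0.002]
contact_force: [-8.2, -0.9, 13.3]
opening: 0.134
finger_force: 15.0
```

play_rows([
  [0,-0.0005,0,0,0,0,0],
  [0,0,0,0,0,0,0],
])

```text
clock: 47.15
tool_pos: [0.4733, 0.2581, 0.189]
eef_rot: [-0.034, 0.999, -0.0, -0.002]
contact_force: [-8.5, -2.1, 13.8]
opening: 0.132
finger_force: 15.0
```

Run:
```python
from h import *
plan(t2w([-.0453,-.0362])[0],0.042,.0645)
plan(t2w([-.0965,-.014])[0],0.042,.0645)
```

```text
t 47.15 pos [0.4733 0.2581 0.189 ] shift mm [-2.2 -0.2  0. ] turn [-0.  -0.2  0.2] open 0.132 F [-8.5 -2.1 13.8]
t 47.15 pos [0.4733 0.2581 0.189 ] shift mm [49.  22.1  0.2] turn [-0.  -0.2  0.2] open 0.132 F [-8.5 -2.1 13.8]
```

play_rows([
  [0,0,0,-0.002,0,0,0],
  [0,0,0,0,0,0,0],
  [0,0,0,0,0,0,0],
  [0,0,0,0,0,0,0],
])

```text
clock: 47.65
tool_pos: [0.4761, 0.258, 0.1899]
eef_rot: [-0.033, 0.999, 0.0, 0.0]
contact_force: [-1.2, -0.1, -1.6]
opening: 0.136
finger_force: 15.0
```

Run:
```python
from h import *
plan(t2w([-.0453,-.0362])[0],0.042,.0645)
```

```text
t 47.65 pos [0.4761 0.258  0.1899] shift mm [0.6 0.2 0.9] turn [0.  0.  0.1] open 0.136 F [-1.2 -0.1 -1.6]
```

play_rows([
  [0,0,0,0.001,0,0,0],
  [0,0,0,0,0,0,0],
  [40,0,0,0,0,0,0],
  [40,0,0,0,0,0,0],
  [40,0,0,-0.03,0,0,0],
  [40,0,0,-0.06,0,0,0],
  [40,0.03,-0.03,0,0,0,0],
  [40,0.03,-0.05,0,0,0,0],
])

```text
clock: 48.65
tool_pos: [0.421, 0.1748, 0.2799]
eef_rot: [-0.034, 0.999, 0.002, 0.001]
contact_force: [0.4, 0.2, -1.3]
opening: 0.402
finger_force: 0.0
```

play_rows([
  [40,0,-0.06,0,0,0,0],
  [40,0,-0.06,0,0,0,0],
  [40,0,-0.06,0,0,0,0],
  [40,0,-0.06,0,0,0,0],
  [40,0,-0.06,0,0,0,0],
  [40,0,-0.04,0,0,0,0],
  [40,0,0,0,0,0,0],
  [40,0,0,0,0,0,0],
])

```text
clock: 49.65
tool_pos: [0.4438, -0.1642, 0.2791]
eef_rot: [-0.033, 0.999, 0.001, 0.0]
contact_force: [0.0, 1.0, -0.4]
opening: 0.4
finger_force: 0.0
```

Run:
```python
from fit import *
T=cams.snapshot("top"); cv2.imwrite("pics/top6.png",T[:,:,::-1])
look("L2",[.4484,-.1687],T)
plan([.4484,-.1687],0.1,np.radians(6.5))
```

```text
L2 [ 391.9 -185.8] 27.8 res 70.4
t 49.7 pos [ 0.4439 -0.1636  0.2791] shift mm [-4.1 -2.7 32.1] turn [ 0.1  0.  -2.6] open 0.398 F [0.  0.6 0.1]
```

Run:
```python
from h import *
S=cams.snapshot("side"); S0=cv2.imread("pics/side1.png")[:,:,::-1]
cv2.imwrite("pics/p6.png",np.hstack([crop(S,280,360,240,330,5),crop(S0,280,360,240,330,5)]))
```

```text
(no output)
```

View pics/p6.png

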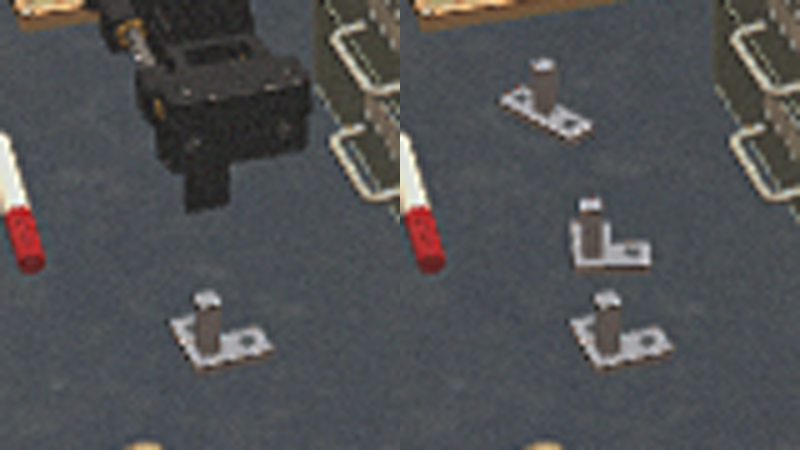

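L2 has not moved (post top at the same spot in both crops, (207,300)). Picking it.

play_rows([
  [40,-0.004,-0.0025,0.03,0,0,-2.6],
  [40,0,0,0,0,0,0],
  [40,0,0,0,0,0,0],
  [40,0,0,0,0,0,0],
], grip_force=25)

```text
clock: 50.25
tool_pos: [0.4481, -0.1669, 0.2498]
eef_rot: [-0.056, 0.998, -0.0, 0.001]
contact_force: [0.2, -0.7, -0.0]
opening: 0.399
finger_force: 0.0
```

Run:
```python
from h import *
plan([.4484,-.1695],0.036,np.radians(6.5))
```

```text
t 50.25 pos [ 0.4481 -0.1669  0.2498] shift mm [-0.1  0.1 66.8] turn [-0.   0.1 -0.1] open 0.399 F [ 0.2 -0.7 -0. ]
```

play_rows([
  [40,0,0,0.02,0,0,0],
  [40,0,0,0.025,0,0,0],
  [40,0,0,0.0215,0,0,0],
  [40,0,0,0,0,0,0],
  [0,0,0,0,0,0,0],
  [0,0,0,0,0,0,0],
  [0,0,0,0,0,0,0],
  [0,0,0,0,0,0,0],
])

```text
clock: 51.25
tool_pos: [0.4481, -0.1675, 0.1833]
eef_rot: [-0.056, 0.998, -0.0, 0.001]
contact_force: [-0.7, -0.4, 6.5]
opening: 0.133
finger_force: 25.0
```

Run:
```python
from h import *
plan([.4484,-.1695],0.036,np.radians(6.5))
```

```text
t 51.25 pos [ 0.4481 -0.1675  0.1833] shift mm [-0.2  0.7  0.3] turn [-0.   0.1 -0.1] open 0.133 F [-0.7 -0.4  6.5]
```

play_rows([
  [0,0,0,-0.03,0,0,0],
  [0,0,0,-0.045,0,0,0],
  [0,0,0,-0.045,0,0,0],
  [0,0,0.035,0,0,0,0],
  [0,0,0.055,0,0,0,0],
  [0,0,0.055,0,0,0,0],
  [0,0,0.055,0,0,0,0],
  [0,0,0.055,0,0,0,0],
])

```text
clock: 52.25
tool_pos: [0.4191, 0.0877, 0.3027]
eef_rot: [-0.056, 0.998, -0.0, 0.0]
contact_force: [1.7, 1.3, -1.8]
opening: 0.135
finger_force: 25.0
```

play_rows([
  [0,0,0.055,0,0,0,0],
  [0,0,0.04,0,0,0,-9.7],
  [0,0,0,0,0,0,-9.7],
  [0,0,0,0,0,0,-9.7],
  [0,0,0,0,0,0,-9.7],
  [0,0,0,0,0,0,-9.7],
  [0,0,0,0,0,0,-9.7],
  [0,0,0,0,0,0,-9.7],
])

```text
clock: 53.25
tool_pos: [0.4089, 0.1802, 0.3026]
eef_rot: [-0.606, 0.796, -0.0, -0.0]
contact_force: [-0.3, 0.3, -1.7]
opening: 0.133
finger_force: 25.0
```

play_rows([
  [0,0,0,0,0,0,-9.7],
  [0,0,0,0,0,0,-9.6],
  [0,0,0,0,0,0,0],
  [0,0,0,0,0,0,0],
  [0,0,0,0,0,0,0],
])

```text
clock: 53.88
tool_pos: [0.4089, 0.1805, 0.3026]
eef_rot: [0.728, -0.685, 0.0, -0.0]
contact_force: [-0.0, 1.0, -0.9]
opening: 0.135
finger_force: 25.0
```

Run:
```python
from h import *
plan(t2w([-.070,-.060])[0],0.12,.0645+np.pi/2)
```

```text
t 53.88 pos [0.4089 0.1805 0.3026] shift mm [-49.4 -46.5  35.6] turn [-0.  -0.  -0.2] open 0.135 F [-0.   1.  -0.9]
```

play_rows([
  [0,-0.02,-0.02,0,0,0,-0.2],
  [0,-0.0294,-0.0265,0,0,0,0],
  [0,0,0,0.035,0,0,0],
  [0,0,0,0,0,0,0],
  [0,0,0,0,0,0,0],
  [0,0,0,0,0,0,0],
  [0,0,0,0,0,0,0],
])

```text
clock: 54.75
tool_pos: [0.4523, 0.2328, 0.2683]
eef_rot: [0.73, -0.683, 0.0, -0.001]
contact_force: [0.5, 0.1, -0.7]
opening: 0.131
finger_force: 25.0
```

Run:
```python
from h import *
plan(t2w([-.070,-.060])[0],0.041,.0645+np.pi/2)
T=cams.snapshot("top");S=cams.snapshot("side")
cv2.imwrite("pics/p7.png",np.hstack([crop(T,165,265,182,278,4),cv2.resize(crop(S,265,355,163,250,4),(397,384))]))
```

```text
t 54.75 pos [0.4523 0.2328 0.2683] shift mm [ 0.1  0.  80.3] turn [-0.1  0.   0.1] open 0.131 F [ 0.5  0.1 -0.7]
```

View pics/p7.png

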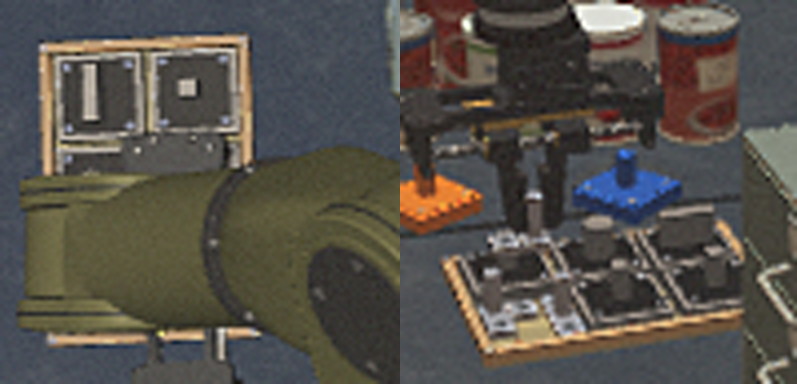

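L2 is held over the free L-shaped space beside L1. Lowering.

play_rows([
  [0,0,0,0.02,0,0,0],
  [0,0,0,0.025,0,0,0],
  [0,0,0,0.012,0,0,0],
  [0,0,0,0.006,0,0,0],
  [0,0,0,0.005,0,0,0],
  [0,0,0,0.005,0,0,0],
  [0,0,0,0,0,0,0],
  [0,0,0,0,0,0,0],
])

```text
clock: 55.85
tool_pos: [0.4524, 0.2329, 0.1949]
eef_rot: [0.73, -0.683, 0.0, -0.0]
contact_force: [0.6, -0.0, 2.3]
opening: 0.129
finger_force: 25.0
```

Run:
```python
from h import *
plan(t2w([-.070,-.060])[0],0.0403,.0645+np.pi/2)
```

```text
t 55.85 pos [0.4524 0.2329 0.1949] shift mm [0.2 0.1 7.6] turn [-0.1  0.   0.1] open 0.129 F [ 0.6 -0.   2.3]
```

play_rows([
  [0,0,0,0.003,0,0,0],
  [0,0,0,0.002,0,0,0],
  [0,0,0,0.0015,0,0,0],
  [0,0,0,0,0,0,0],
  [0,0,0,0,0,0,0],
])

```text
clock: 56.48
tool_pos: [0.4532, 0.2314, 0.1887]
eef_rot: [0.73, -0.684, 0.002, 0.0]
contact_force: [1.7, -4.7, 9.7]
opening: 0.137
finger_force: 25.0
```

Run:
```python
from h import *
plan(t2w([-.070,-.060])[0],0.0403,.0645+np.pi/2)
```

```text
t 56.48 pos [0.4532 0.2314 0.1887] shift mm [-1.3  0.7  1.4] turn [-0.2 -0.2  0. ] open 0.137 F [ 1.7 -4.7  9.7]
```

play_rows([
  [35,0,0,0,0,0,0],
  [35,0,0,0,0,0,0],
  [35,0,0,0,0,0,0],
  [35,0,0,-0.03,0,0,0],
  [35,0,0,-0.06,0,0,0],
  [35,0.04,0.03,0,0,0,0],
  [35,0.055,0.03,0,0,0,0],
  [35,0.06,0,0,0,0,0],
])

```text
clock: 57.48
tool_pos: [0.4007, 0.0736, 0.2784]
eef_rot: [0.732, -0.681, -0.0, 0.001]
contact_force: [1.5, -0.8, 0.5]
opening: 0.35
finger_force: 0.0
```

play_rows([
  [35,0.06,0,0,0,0,0],
  [35,0.05,0,0,0,0,0],
  [35,0,0,0,0,0,0],
])

```text
clock: 57.85
tool_pos: [0.4093, -0.0393, 0.2775]
eef_rot: [0.727, -0.686, 0.0, 0.002]
contact_force: [0.7, 0.4, -0.4]
opening: 0.349
finger_force: 0.0
```

Run:
```python
from h import *
T=cams.snapshot("top");S=cams.snapshot("side")
cv2.imwrite("pics/top8.png",T[:,:,::-1])
cv2.imwrite("pics/p8.png",np.hstack([crop(T,190,240,220,275,8),cv2.resize(crop(S,270,330,213,250,8),(400,440))]))
print(status.get_state()["tool_pos"])
```

```text
[ 0.40998051 -0.03513382  0.27804687]
```

View pics/p8.png

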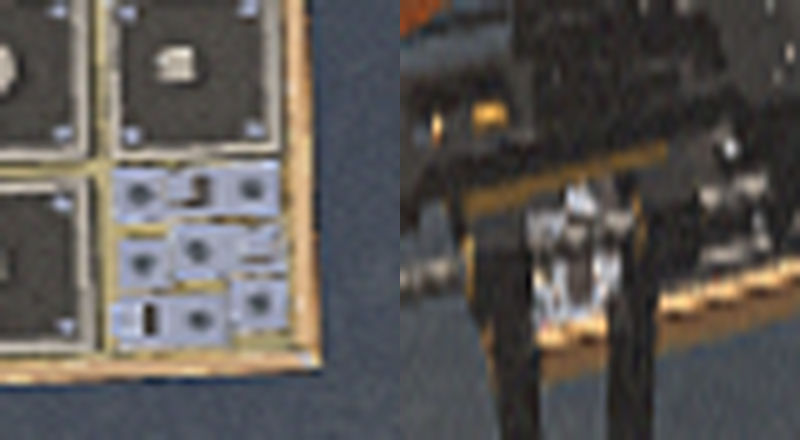

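play_rows([
  [35,0,0,-0.05,0,0,0],
  [35,0,0.04,-0.05,0,0,0],
  [35,0,0.04,-0.05,0,0,0],
  [35,0,0.04,-0.05,0,0,0],
  [35,0,0,0,0,0,0],
  [35,0,0,0,0,0,0],
])

```text
clock: 58.7
tool_pos: [0.2966, -0.0429, 0.4709]
eef_rot: [0.731, -0.683, 0.001, -0.001]
contact_force: [-0.3, 0.5, 0.2]
opening: 0.348
finger_force: 0.0
```

Run:
```python
from h import *
T=cams.snapshot("top");S=cams.snapshot("side")
cv2.imwrite("pics/top9.png",T[:,:,::-1])
M=np.hstack([crop(T,165,240,182,278,5),cv2.resize(crop(S,270,325,213,250,8),(420,480))]); cv2.imwrite("pics/p9.png",M)
o=np.array([190,220])
def P(pts,z=.012): return (w2t(back("top",(np.array(pts)+0.5)/8-.5+o,z))*1e3).round(1).tolist()
print("B left-arm TL,BL; TR; post cell; down-arm BL,BR",P([[171,228],[174,281],[287,222],[232,279],[234,331],[291,329]]))
print("strip TL TR BR BL",P([[113,171],[281,163],[284,213],[115,222]]))
print("L1 TL, TR, BL, BR arm",P([[118,241],[172,238],[117,348],[231,344]]))
q=np.array([[90,92],[91,186],[188,88],[189,184],[93,284]])/4+[165,182]
print((w2t(back("top",q,0.05))*1e3).round(1).tolist())
```

```text
B left-arm TL,BL; TR; post cell; down-arm BL,BR [[-60.1, -24.3], [-80.9, -24.6], [-60.0, -69.6], [-81.2, -47.3], [-101.6, -47.2], [-101.9, -69.5]]
strip TL TR BR BL [[-36.7, -2.5], [-36.8, -68.2], [-56.5, -68.6], [-56.7, -2.5]]
L1 TL, TR, BL, BR arm [[-64.2, -3.4], [-64.1, -24.5], [-105.9, -1.4], [-106.6, -45.8]]
[[73.5, 34.7], [1.3, 36.6], [72.9, -40.4], [-0.8, -38.3], [-73.6, 37.8]]
```

View pics/p9.png

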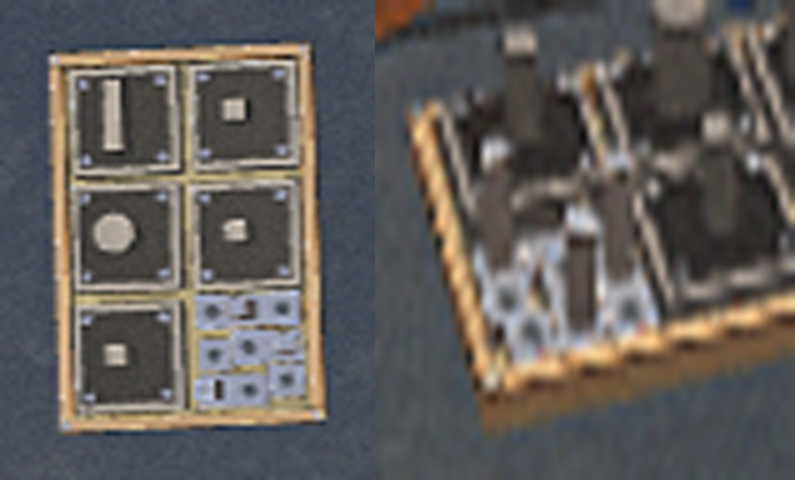

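Everything is nested, but L2's left arm is touching L1. I'll regrip L2, shift it about 2 mm to the right and set it down squarely.

Run:
```python
from h import *
plan(t2w([-.0707,-.0584])[0],0.13,.0645+np.pi/2)
```

```text
t 58.8 pos [ 0.2968 -0.0427  0.4704] shift mm [-265.2 -173.3  194.1] turn [-0.   0.1  0.3] open 0.35 F [ 0.3 -0.6  0.3]
```

play_rows([
  [35,-0.03,-0.03,0.03,0,0,0.3],
  [35,-0.045,-0.03,0.035,0,0,0],
  [35,-0.045,-0.03,0.035,0,0,0],
  [35,-0.045,-0.03,0.03,0,0,0],
  [35,-0.045,-0.03,0.03,0,0,0],
  [35,-0.055,-0.023,0.034,0,0,0],
  [35,0,0,0,0,0,0],
  [35,0,0,0,0,0,0],
])

```text
clock: 59.8
tool_pos: [0.4427, 0.214, 0.2897]
eef_rot: [0.729, -0.684, 0.0, 0.001]
contact_force: [-0.3, -0.6, 0.3]
opening: 0.351
finger_force: 0.0
```

play_rows([
  [35,0,0,0,0,0,0],
])

```text
clock: 59.92
tool_pos: [0.4434, 0.2122, 0.2911]
eef_rot: [0.728, -0.686, 0.001, -0.0]
contact_force: [0.9, -0.3, 0.4]
opening: 0.345
finger_force: 0.0
```

Run:
```python
from h import *
plan(t2w([-.0707,-.0584])[0],0.0413,.0645+np.pi/2)
```

```text
t 59.92 pos [0.4434 0.2122 0.2911] shift mm [-21.6  -9.3 102.8] turn [-0.1 -0.  -0.3] open 0.345 F [ 0.9 -0.3  0.4]
```

play_rows([
  [35,-0.0216,-0.0093,0,0,0,-0.3],
  [35,0,0,0.025,0,0,0],
  [35,0,0,0.025,0,0,0],
  [35,0,0,0,0,0,0],
  [35,0,0,0,0,0,0],
  [35,0,0,0,0,0,0],
], grip_force=12)

```text
clock: 60.68
tool_pos: [0.4523, 0.2349, 0.2423]
eef_rot: [0.73, -0.684, 0.001, -0.002]
contact_force: [-0.4, 0.2, 0.2]
opening: 0.354
finger_force: 0.0
```

Run:
```python
from h import *
plan(t2w([-.0707,-.0584])[0],0.0413,.0645+np.pi/2)
```

```text
t 60.67 pos [0.4523 0.2349 0.2423] shift mm [ 0.7  1.  54. ] turn [-0.2  0.1  0. ] open 0.354 F [-0.4  0.2  0.2]
```

play_rows([
  [35,0.0007,0.001,0.027,0,0,0],
  [35,0,0,0.0255,0,0,0],
  [35,0,0,0,0,0,0],
  [0,0,0,0,0,0,0],
  [0,0,0,0,0,0,0],
  [0,0,0,0,0,0,0],
  [0,0,0,-0.002,0,0,0],
  [0,0.0022,0,0,0,0,0],
])

```text
clock: 61.68
tool_pos: [0.4511, 0.2321, 0.1908]
eef_rot: [0.73, -0.684, 0.0, -0.001]
contact_force: [0.7, 0.5, 0.2]
opening: 0.132
finger_force: 12.0
```

play_rows([
  [0,0,0,0,0,0,0],
  [0,0,0,0,0,0,0],
])

```text
clock: 61.92
tool_pos: [0.4511, 0.232, 0.1906]
eef_rot: [0.73, -0.684, 0.0, -0.001]
contact_force: [0.8, -0.3, -1.3]
opening: 0.135
finger_force: 12.0
```

Run:
```python
from h import *
plan(t2w([-.0707,-.0604])[0],0.0413,.0645+np.pi/2)
```

```text
t 61.92 pos [0.4511 0.232  0.1906] shift mm [-0.2 -0.5  2.3] turn [-0.1  0.1  0. ] open 0.135 F [ 0.8 -0.3 -1.3]
```

play_rows([
  [0,0,0,0.0015,0,0,0],
  [0,0,0,0.001,0,0,0],
  [0,0,0,0,0,0,0],
  [35,0,0,0,0,0,0],
  [35,0,0,0,0,0,0],
  [35,0,0,0,0,0,0],
  [35,0,0,-0.03,0,0,0],
  [35,0,0,-0.06,0,0,0],
])

```text
clock: 62.92
tool_pos: [0.4507, 0.2314, 0.2775]
eef_rot: [0.73, -0.684, -0.0, 0.001]
contact_force: [0.7, 0.4, 0.1]
opening: 0.349
finger_force: 0.0
```

play_rows([
  [35,0.04,0.02,-0.02,0,0,0],
  [35,0.05,0.03,-0.03,0,0,0],
  [35,0.05,0.03,-0.04,0,0,0],
  [35,0.05,0.03,-0.04,0,0,0],
  [35,0.05,0.03,-0.04,0,0,0],
  [35,0.03,0.03,0,0,0,0],
  [35,0,0,0,0,0,0],
  [35,0,0,0,0,0,0],
])

```text
clock: 63.92
tool_pos: [0.3104, -0.0268, 0.4314]
eef_rot: [0.73, -0.684, 0.001, -0.002]
contact_force: [-0.2, 0.2, -0.2]
opening: 0.348
finger_force: 0.0
```

Run:
```python
from h import *
T=cams.snapshot("top");S=cams.snapshot("side")
cv2.imwrite("pics/top10.png",T[:,:,::-1])
cv2.imwrite("pics/p10.png",np.hstack([crop(T,165,240,182,278,5),cv2.resize(crop(T,198,238,230,275,10),(420,480))]))
```

```text
(no output)
```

View pics/p10.png

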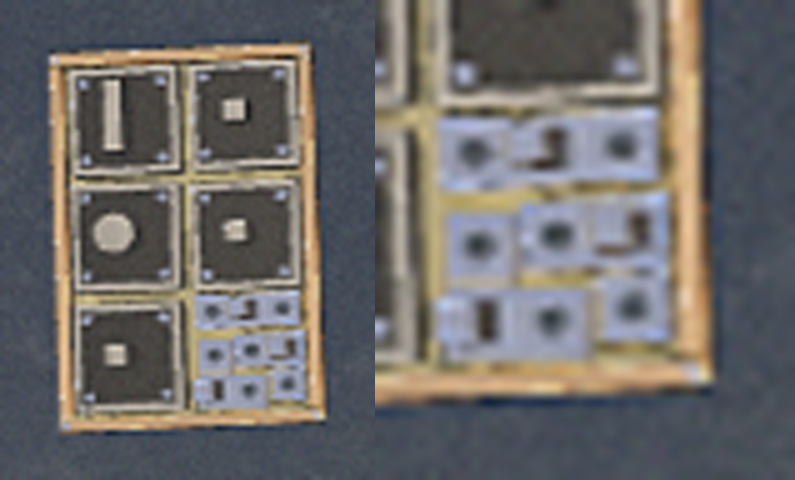

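All three plates lie side by side in the near right place with clear seams, bar is in the far left, round knob in the middle left. The robot is touching nothing, so I'm handing it in.

```bash
python3 -c "
from plant import r
print(r.finish_job())"
```

```text
the job is handed in; nothing more can be done
None
```

I handed the job in at about 64 s: bar caddy far left, round-knob caddy middle left, and all three steel plates lying flat side by side with posts up in the near right place. The final picture showed this, but no verdict came back. The bar caddy sits about 2 mm off its place centre.

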